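# Close the whey-draining canister

## Robot

A 7-joint arm with a two-finger parallel gripper is mounted at the origin on the work surface. World frame = base frame: x ahead of the robot, y to its left, z up, the work surface at z = 0. Lengths are in m, angles in rad, forces in N, time in s.
With the tool pointing down it reaches from about 0.4 to 0.85 m from the base axis. Payload 4.5 kg.
Tool frame: the origin (TCP) lies at the very end of the fingers, on their centre line; the grasp point (between the pads) lies 19 mm behind it; y points along the fingers, x is the direction in which the jaws open and shut, and the axes are right-handed (so a half turn about y gives the same grasp; the last joint's range is limited). The gripper opens to 88 mm and grips with 3 to 60 N. Pads are 18 mm wide; open, the fingers measure 123 mm over their backs; the gripper's body (75 mm by 187 mm) begins 45 mm behind the grasp point.
Start: joints at [-1.299, 0.689, -0.195, 1.565, 0.157, 0.902, -0.215], TCP at [0.147, 0.607, 0.199] pointing down, gripper open.
Joint ranges: [-3.01, 3.01], [-0.46, 2.08], [-1.47, 1.51], [0.13, 2.56], [-1, 4.14], [0.04, 2.09], [-2.66, 2.66]. Speed limits (rad/s): [2.57, 2.57, 3.14, 3.14, 3.14, 3.14, 3.14].

## Interface

Orientations are given as a unit quaternion [x, y, z, w].
In Python, from plant import r gives the robot as it stands.
- The arm moves only by the shell command python3 -m inch 'ROWS' [OPENING] [FORCE]. ROWS is JSON, a list of rows, each a list of 6 numbers: the shift along the tool's x, y, z in mm, then the turn, a rotation vector about the tool's x, y, z in rad. In form: [[x, y, z, ax, ay, az], ...]. A call has 1 to 12 rows; each row shifts and turns the commanded pose from where the row before left it, along the tool's axes as they then stand; what a row does not reach is not made up. A row lasts 1/12 s, in which the tool goes at most 41.7 mm and 7.16 degrees, less where a joint would pass 70% of its speed; a pose out of reach is approached as far as the arm can. A call is refused whole if a number of a shift passes 41.7 or a number of a turn 0.125, either way. A call with a gripper value outside its range is refused whole. OPENING is the finger opening in mm, from 0 to 88.1, set as the call begins (- or left out, the last holds). The fingers move at their own pace and stop on an object; FORCE is the grip in N (left out, the last holds). Time passes only in rows, so rows that do not move let the fingers close. It gives the time, the measured TCP pose, the force and the opening at its end, in the units of the state.
- r.get_state(): the state, without advancing time (a new reading comes with each control period).
- r.snapshot(name): name is "scene" or "top"; returns a dict with "img" (384x512x3 uint8, red, green, blue), "range_z" (384x512 float32, m along the optical axis (not along the pixel's ray), 0 where there is no reading), "mtx" (3x3 intrinsics, pixels), "camera_from_world" (4x4, takes a point from world to camera coordinates). Camera axes: x right, y down, z forward; pixel columns grow to the right and rows downward; lengths in m; the calibration is good to about 2 mm. A picture is of the moment at which its call begins.
- r.finish_job(): hands the job in, once; it reports no verdict.
The state is a dict: "clock": time; "q": joint angles; "qd": joint speeds; "joint_torque": joint torques, N m; "tool_pos": TCP position; "eef_rot": TCP orientation; "contact_force": force on the tool from outside, world axes, zero at the start; "moment": the same for the moment, N m; "opening": opening from 0.0 (shut) to 1.0 (fully open).
Only numpy, scipy, OpenCV 4.12 (cv2) and the standard library are available. Lean on these libraries where they do the work, as an engineer would, in place of code of your own. Each camera call takes 0.05 s, during which the arm holds its last target.

## Task

Close the draining canister: seat the small strainer disk flat in the canister's mouth with its grip upwards and let go of it, then put the steel screw ring over it, feel for the place where its lugs drop into the thread, and screw it clockwise until it stops, fully home, and let go. Use a light hand throughout: never push on the disk or the ring with more than about 40 N (4 kg), and do not wrench the ring once it has reached its stop. Leave the other things on the table where they are.

Things in the scene. Friction and masses are not known exactly. Their poses are not given: they have to be found in the camera images.
- canister: Steel canister fixed to the table, 84 mm across, 70 mm high, with a white plastic neck on top (44 mm outer diameter, z 70 to 105 mm) and a whey outlet low on its side along its own -x, reaching 66 mm from the axis. Clamp feet at its own +y and -y, 8 mm high, reach 61 mm from the axis. Origin: centre of the underside, z up.
- mouth (a point): Centre of the canister's mouth in the plane of the rim, 105 mm above the table, axes as the canister's. The mouth is a round bore of 38 mm; outside, the neck tapers over its top 6 mm to 40 mm at the rim; a sprung rubber seat lies 6.5 mm below the rim (4 N per mm, gives way at most 4 mm).
- thread (a point): On the neck's axis 9 mm below the rim. Four ribs (52 mm over them) start here; undersides fall 4 mm in 30 degrees clockwise seen from above, then run level to a stop. Four gaps of 30 degrees between them, 90 degrees apart, admit the ring's lugs. Gap centres are at the canister's x axis (and each 90 degrees on) turned by an unknown angle within +-0.42 rad, not in this pose: find them by feel or sight.
- disk: Loose white strainer disk, 36 mm diameter, 10 mm thick, lower edge chamfered 1 mm, with an upright bar grip in its middle: 16 mm along its own x, 12 mm along its own y, z 10 to 30 mm. Origin: centre of the underside, z up; 35 to 70 g; lies flat, grip up. Seated, its underside is 6.5 mm below the rim, with 1 mm play all round; its grip passes through the ring's opening.
- ring: Loose steel screw ring, 62 mm outer diameter, 22 mm high, 80 g, open below; flange at the top (underside at z 18 mm) with a round opening of 28 mm. Two flat grip faces, 26 mm wide, at its own +y and -y, 66 mm apart. Four lugs inside, 8.5 mm wide, z 0 to 4 mm, at its own +x, +y, -x, -y (46 mm across, bore above them 54 mm). Origin: centre of the underside, z up. Lies flange up.
- ring_top (a point): Centre of the ring's upper face, 22 mm above its origin. Height of this point above the rim: 13 to 17 mm with the lugs standing on the ribs; 7.5 mm when they have dropped into the gaps and the flange rests on the disk; then a clockwise turn (seen from above) of about 0.9 rad to the stop draws it down against the sprung seat (about 10 N) to 5 mm. Turning takes under 0.3 N m; at the stop it rises sharply.
- wheel: Bystander: flat round of firm cheese, 90 mm across, 30 mm high; origin under its centre.
- halfwheel: Bystander: taller round of firm cheese, 80 mm across, 50 mm high; origin under its centre.
- blank: Bystander: plain white disk without grip, 68 mm across, 8 mm thick; origin under its centre.
- hoop: Bystander: thin steel mould hoop without lugs or flange, 100 mm across, 35 mm high; origin at the centre of its underside.
- bottle: Bystander: small amber bottle, 52 mm across, 130 mm high; origin under its centre.
- cup: Bystander: steel cup, 76 mm across, 75 mm high; origin under its centre.
- spatula: Bystander: kitchen spatula lying at the left.
Mind the look-alikes: they are no part of the job. What is shaped like the ring but orange or red is not meant. There is more than one size of the disk; the job needs the smaller.

How it is judged:
On the way, in this order (a step that is already met when the one before it is completed fails the run):
1. the strainer disk sits flat in the canister's mouth, let go, with the ring still away (horizontal distance between disk and mouth below 0.002 m and angle between disk's own z axis and vertical below 0.05 rad and z of disk in the frame of mouth below -0.0055 m and contact force between the fingers and disk below 0.1 N and horizontal distance between ring and mouth above 0.05 m), for 0.2 s.
2. the ring is screwed fully down over the seated disk and let go (contact force between the fingers and ring below 0.1 N and horizontal distance between ring and mouth below 0.0025 m and angle between each of ring, disk's own z axis and vertical below 0.05 rad and z of ring in the frame of mouth between -0.0195 and -0.0162 m and horizontal distance between disk and mouth below 0.002 m and z of disk in the frame of mouth below -0.0055 m and contact force between the fingers and disk below 0.1 N), for 0.2 s.
At the end, for the whole second after the job is handed in: The disk lies flat in the mouth (within 2 mm of its centre, tilt under 0.05 rad, underside at least 8.1 mm below the rim, pressed down by the ring) and the ring is locked over it: centred within 2.5 mm, tilt under 0.05 rad, its underside 16.2 to 19.5 mm below the rim; both released and at rest (all of step 2 and linear speed of each of ring, disk below 0.01 m/s and z of disk in the frame of mouth below -0.0081 m); the robot touches nothing.
It fails at once if the disk is pushed against the canister with more than 40 N (contact force between disk and canister above 40 N).
It fails at once if the ring is pushed on the disk with more than 40 N (contact force between ring and disk above 40 N).
It fails at once if the ring is wrenched or forced on the canister with more than 80 N (contact force between ring and canister above 80 N).
It fails at once if another thing on the table is moved more than 30 mm (distance of any of wheel, halfwheel, blank, hoop, bottle, cup, spatula from where it was at the start of the episode above 0.03 m).
It also fails if it takes over 72 s, if anything falls off the work surface, if the arm or the gripper's body presses on something with over 40 N, if the wrist force passes 120 N, or if a joint passes its speed limit or range.

## Working session

There is one attempt and no reset: what is moved stays moved. The work goes in short steps, Python scripts to look and compute and a shell command to move; the robot and the scene stay as the last step left them, time stands still between calls to the robot, and variables do not carry over. Pictures are saved under pics/ and viewed, and the job is handed in when it is done.

```bash
ls; mkdir -p pics; python3 - <<'E'
from plant import r
import cv2,numpy as np
s=r.get_state(); print(s)
for n in("scene","top"):
    d=r.snapshot(n); np.savez(f"pics/{n}0.npz",**d)
    cv2.imwrite(f"pics/{n}0.png",cv2.resize(d["img"][:,:,::-1],(800,600)))
    print(n,d["mtx"].tolist(),np.round(d["camera_from_world"],4).tolist())
E
```

```text
pics
{'clock': 0.0, 'q': array([-1.29918307,  0.68995989, -0.19447505,  1.56635817,  0.15731698,
        0.90253238, -0.2151003 ]), 'qd': array([ 0.00061139, -0.0013755 ,  0.00068941, -0.00098099, -0.00065542,
       -0.00030341, -0.00040603]), 'joint_torque': array([-2.21519022e-04, -5.27558613e+01, -1.26710594e+00, -1.53428328e+01,
       -5.26681042e-02,  6.42982821e-03,  1.58259268e-04]), 'tool_pos': array([0.1471493 , 0.60668666, 0.19802041]), 'eef_rot': array([ 0.55622459,  0.43669766, -0.43765113, -0.55531149]), 'contact_force': array([-0.62157832,  0.03504396,  0.07205236]), 'moment': array([ 0.03876194, -0.01116386,  0.00087883]), 'opening': 1.0002758577909587}
scene [[439.66339346533016, 0.0, 242.28155783981526], [0.0, 439.66339346533016, 191.02122506029207], [0.0, 0.0, 1.0]] [[0.8552, 0.5183, -0.0092, -0.491], [0.3883, -0.6522, -0.6511, -0.1227], [-0.3435, 0.5532, -0.759, 1.4301], [0.0, 0.0, 0.0, 1.0]]
top [[422.1146318245157, 0.0, 257.10769054315256], [0.0, 422.1146318245157, 191.56919585509206], [0.0, 0.0, 1.0]] [[0.0243, -0.9996, 0.0135, -0.0065], [-0.9975, -0.0252, -0.0656, 0.5636], [0.0659, -0.0119, -0.9978, 1.3819], [0.0, 0.0, 0.0, 1.0]]
```

View pics/scene0.png

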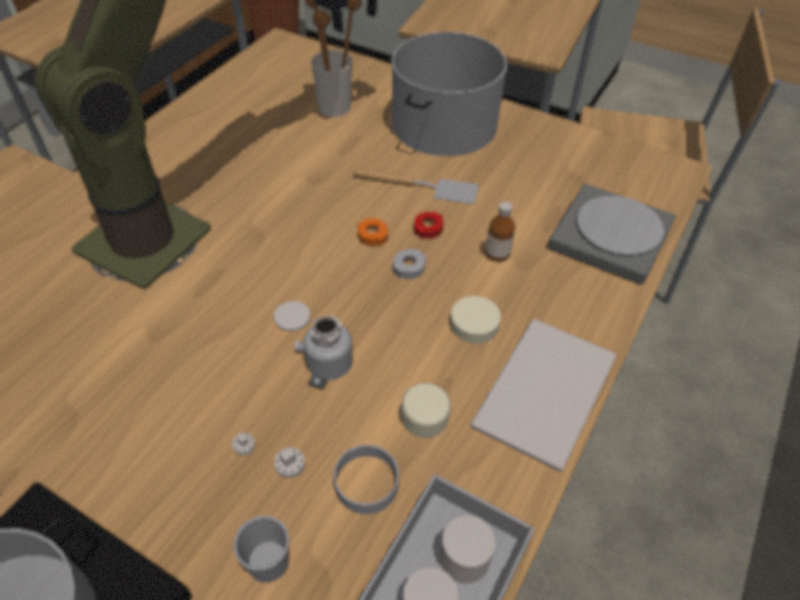

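View pics/top0.png

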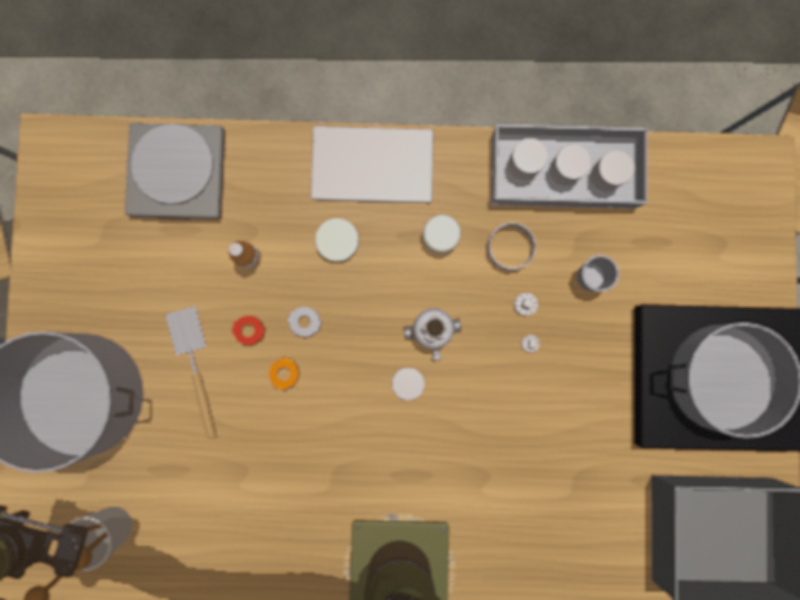

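The scene view and top view show these (top coordinates, 800x600): grip disks at (530,343) and (526,303), a grey ring at (304,322) with red (248,330) and orange (284,373) look-alikes, and the canister at (435,328). I'll enlarge the candidates.

```bash
cat > h.py <<'E'
import numpy as np,cv2
def load(n): return dict(np.load(f"pics/{n}.npz"))
def ray(d,u,v,z):
    K,T=d["mtx"],d["camera_from_world"]; R,t=T[:3,:3],T[:3,3]
    c=-R.T@t; w=R.T@np.linalg.solve(K,[u,v,1.]); return c+w*(z-c[2])/w[2]
def proj(d,p):
    q=d["camera_from_world"][:3]@np.append(p,1); q=d["mtx"]@q; return q[:2]/q[2]
def crop(d,u,v,h,name,s=None):
    u0,v0=max(int(u-h),0),max(int(v-h),0)
    c=d["img"][v0:v0+2*h,u0:u0+2*h,::-1]; s=s or 560//(2*h)
    cv2.imwrite(name,cv2.resize(c,None,fx=s,fy=s,interpolation=cv2.INTER_NEAREST)); return u0,v0,s
E
python3 - <<'E'
from h import *
t=load("top0"); s=load("scene0")
def C(d,u,v,h,s):
    u0,v0=int(u-h),int(v-h); print(u0,v0); return cv2.resize(d["img"][v0:v0+2*h,u0:u0+2*h,::-1],(s,s),interpolation=cv2.INTER_CUBIC)
row1=np.hstack([C(t,338,207,26,266),C(t,195,206,26,266),C(t,278,210,26,266)])
row2=np.hstack([C(s,170,290,26,266),C(s,262,168,26,266),C(s,209,222,26,266)])
cv2.imwrite("pics/c1.png",np.vstack([row1,row2]))
E
```

```text
312 181
169 180
252 184
144 264
236 142
183 196
```

View pics/c1.png

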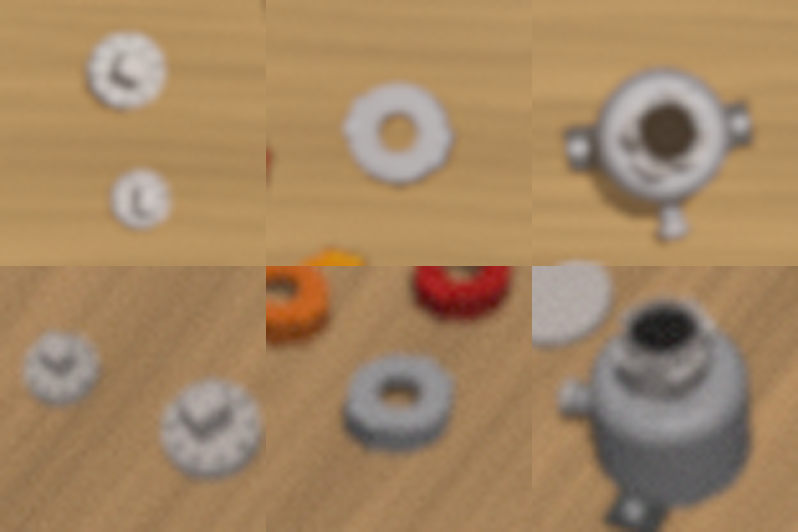

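In the crop, the smaller grip disk is at (339,220) in the top image and the larger one at (337,194). The job needs the smaller (~36 mm). The grey ring with grip flats is at (195,206), and the canister mouth is the dark bore near (278,210). Next I measure each of them in both views.

```bash
cat > m.py <<'E'
from h import *
def blob(d,u,v,h,f):
    """f: mask fn on upsampled hsv; returns contour nearest centre, in px"""
    u0,v0=int(u-h),int(v-h);k=8
    c=d["img"][v0:v0+2*h,u0:u0+2*h]; c=cv2.resize(c,None,fx=k,fy=k,interpolation=cv2.INTER_CUBIC)
    m=f(cv2.cvtColor(c,cv2.COLOR_RGB2HSV).astype(int)).astype(np.uint8)
    cs,_=cv2.findContours(m,cv2.RETR_LIST,cv2.CHAIN_APPROX_NONE)
    cs=[x for x in cs if cv2.contourArea(x)>k*k*12]
    return [((x[:,0,:]+.5)/k-.5+[u0,v0]) for x in cs]
def circ(d,c,z):
    P=np.array([ray(d,u,v,z)[:2] for u,v in c]); 
    (x,y),(a,b),an=cv2.fitEllipse((P*1e4).astype(np.float32))
    return np.round([x/10,y/10,a/10,b/10,an],1)
E
python3 - <<'E'
from m import *
t=load("top0"); s=load("scene0")
for nm,d,u,v,h in(("top",t,339.4,219.7,10),("scene",s,156,284,10)):
  for th in (60,80):
    print(nm,"disk",th,[circ(d,c,.01) for c in blob(d,u,v,h,lambda x:x[...,1]<th)])
for nm,d,u,v,h in(("top",t,195,206,16),("scene",s,262,168,16)):
  for th in (60,80):
    print(nm,"ring",th,[circ(d,c,.022) for c in blob(d,u,v,h,lambda x:x[...,1]<th)])
for nm,d,u,v,h in(("top",t,278,210,10),("scene",s,209,208,10)):
  for th in (90,110,130):
    print(nm,"mouth",th,[circ(d,c,.105) for c in blob(d,u,v,h,lambda x:x[...,2]<th)])
for nm,d in (("top",t),("scene",s)):
  for n,p in (("d",(339,220) if nm=="top" else (156,284)),("r",(187,206) if nm=="top" else (255,170))):
    u,v=p; z=d["range_z"][v-1:v+2,u-1:u+2]; print(nm,n,z.round(4).tolist())
E
```

```text
top disk 60 [array([ 477.7, -267.6,   37.1,   37.4,   28. ])]
top disk 80 [array([ 477.8, -267.9,   39.5,   40.1,    5.5])]
scene disk 60 [array([ 481.4, -269. ,   34.9,   40.3,   59.2])]
scene disk 80 [array([ 481.3, -268.9,   37.4,   43.1,   58.2])]
top ring 60 [array([511.9, 213.2,  24.5,  25. , 110.2]), array([512.1, 212.9,  62.8,  68.6, 163.5])]
top ring 80 [array([512. , 213.3,  22.1,  22.9, 106.5]), array([512.2, 212.9,  65. ,  71. , 163.8])]
scene ring 60 [array([516.1, 210.2,  17.2,  20.4, 121.4]), array([518.4, 206.6,  65. ,  82.4,  17.7])]
scene ring 80 [array([515.8, 210.5,  13.6,  17.8, 117.5]), array([518.4, 206.7,  67.4,  86.4,  18.6])]
top mouth 90 [array([504.2, -57.8,  29.4,  29.4, 159.8])]
top mouth 110 [array([504. , -57.7,  32.6,  33.2,  73.1])]
top mouth 130 [array([502.8, -56.1,  35.8,  41.4,  23.9])]
scene mouth 90 [array([507. , -59.2,  29.7,  33.4, 131.4])]
scene mouth 110 [array([507. , -59.6,  33.7,  36.9, 140.9])]
scene mouth 130 [array([512.3, -66. ,  49.2,  52.4,  43.8])]
top d [[1.4017000198364258, 1.388100028038025, 1.3912999629974365], [1.4039000272750854, 1.3910000324249268, 1.3868000507354736], [1.4014999866485596, 1.389299988746643, 1.389799952507019]]
top r [[1.3976999521255493, 1.395799994468689, 1.3874000310897827], [1.3916000127792358, 1.3889000415802002, 1.3911000490188599], [1.3874000310897827, 1.395799994468689, 1.3875000476837158]]
scene d [[1.0891000032424927, 1.0958000421524048, 1.097499966621399], [1.090499997138977, 1.0960999727249146, 1.100000023841858], [1.1004999876022339, 1.097100019454956, 1.1075999736785889]]
scene r [[1.3489999771118164, 1.3494999408721924, 1.3504999876022339], [1.3476999998092651, 1.3424999713897705, 1.3487999439239502], [1.3464000225067139, 1.3396999835968018, 1.3446999788284302]]
```

```bash
python3 - <<'E'
from h import *
from scipy.spatial.transform import Rotation as R
t=load("top0"); s=load("scene0")
def C(d,u,v,h,s):
    u0,v0=int(u-h),int(v-h); c=d["img"][v0:v0+2*h,u0:u0+2*h,::-1]; return cv2.resize(c,(s,s),interpolation=cv2.INTER_CUBIC)
cv2.imwrite("pics/c2.png",np.hstack([C(t,340,220,8,380),C(s,156,284,9,380)]))
print(R.from_quat([0.55622459,  0.43669766, -0.43765113, -0.55531149]).as_matrix().round(3))
for n,d,(a,b) in(("t",t,[(252+580/5.115-104,0),(0,0)]),):
  off=(252-532/5.115,184)
  for nm,(x,y),z in(("feetL",(580,147),.012),("feetR",(738,124),.012),("outlet",(672,225),.02),("body",(664,132),.07)):
    print(nm,ray(t,off[0]+x/5.115,off[1]+y/5.115,z).round(4))
E
```

```text
[[ 0.236 -0.    -0.972]
 [ 0.972 -0.002  0.236]
 [-0.002 -1.    -0.   ]]
feetL [ 0.4939 -0.0086  0.012 ]
feetR [ 0.5113 -0.111   0.012 ]
outlet [ 0.445  -0.0689  0.02  ]
body [ 0.5036 -0.0594  0.07  ]
```

View pics/c2.png

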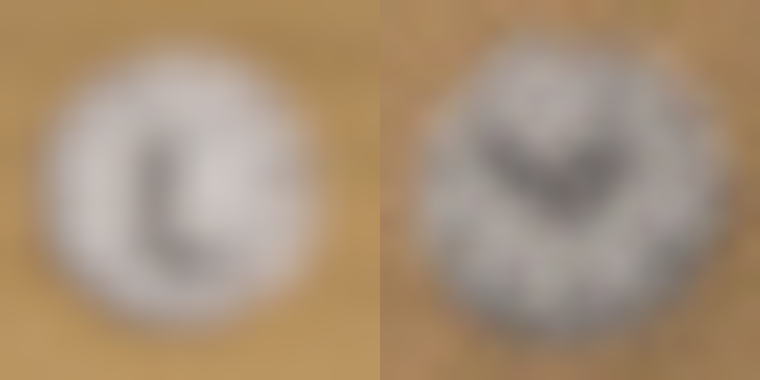

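```bash
python3 - <<'E'
from h import *
t=load("top0"); s=load("scene0")
def ang(d,u0,v0,k,a,b,z):
    A,B=[ray(d,u0+p[0]/k-.5,v0+p[1]/k-.5,z) for p in(a,b)]; w=B-A; return A.round(4),B.round(4),np.degrees(np.arctan2(w[1],w[0])).round(1),np.linalg.norm(w).round(4)
print(ang(t,332,212,380/16,(165,235),(153,145),.01))
print(ang(t,332,212,380/16,(165,245),(225,265),.01))
print(ang(s,147,275,380/18,(113,145),(180,208),.01))
print(ang(s,147,275,380/18,(180,208),(245,150),.01))
# ring flats in top view: contour points in world
from m import *
for n,d,u,v in(("top",t,195,206),("scene",s,262,168)):
  c=max(blob(d,u,v,16,lambda x:x[...,1]<60),key=len)
  P=np.array([ray(d,*p,.018)[:2] for p in c])
  o=(P.max(0)+P.min(0))/2
  # width (support) vs direction
  for a in range(0,180,10):
    w=P@[np.cos(np.radians(a)),np.sin(np.radians(a))]; print(n,a,round((w.max()-w.min())*1e3,1),end=' | ')
  print()
E
```

```text
(array([ 0.4714, -0.266 ,  0.01  ]), array([ 0.484 , -0.2642,  0.01  ]), np.float64(8.3), np.float64(0.0127))
(array([ 0.47 , -0.266,  0.01 ]), array([ 0.4674, -0.2745,  0.01  ]), np.float64(-107.0), np.float64(0.0089))
(array([ 0.4697, -0.2689,  0.01  ]), array([ 0.4819, -0.2714,  0.01  ]), np.float64(-11.6), np.float64(0.0125))
(array([ 0.4819, -0.2714,  0.01  ]), array([ 0.4837, -0.2613,  0.01  ]), np.float64(79.8), np.float64(0.0103))
top 0 64.1 | top 10 64.4 | top 20 64.7 | top 30 65.0 | top 40 68.4 | top 50 70.2 | top 60 70.2 | top 70 69.7 | top 80 70.7 | top 90 70.8 | top 100 69.3 | top 110 66.1 | top 120 64.9 | top 130 64.7 | top 140 64.4 | top 150 64.5 | top 160 64.2 | top 170 64.0 | 
scene 0 69.4 | scene 10 66.0 | scene 20 63.3 | scene 30 65.5 | scene 40 69.9 | scene 50 73.5 | scene 60 76.0 | scene 70 78.3 | scene 80 81.5 | scene 90 83.6 | scene 100 83.7 | scene 110 82.0 | scene 120 80.8 | scene 130 80.1 | scene 140 78.8 | scene 150 76.3 | scene 160 74.8 | scene 170 72.7 |
```

Two-view check: disk ≈ (479,-268) (fitted 37 mm, so the small one), ring ≈ (513,212) (65–71 mm across, normal of its flats ≈ 71°), mouth ≈ (505,-58), canister yaw ≈ 9°. The jaw axis is at 76° now, which already suits both the disk grip and the ring.

```bash
cat > go.py <<'E'
import sys,numpy as np
from scipy.spatial.transform import Rotation as R
from plant import r
s=r.get_state(); M=R.from_quat(s["eef_rot"]).as_matrix(); p=s["tool_pos"]*1e3
print("t",round(s["clock"],2),"p",p.round(1),"jaw",np.degrees(np.arctan2(M[1,0],M[0,0])).round(2),"tilt",np.degrees(np.arccos(-M[2,1])).round(2),
 "F",s["contact_force"].round(1),"M",s["moment"].round(2),"op",(s["opening"]*88.1).round(1),"q7",s["q"][6].round(2))
for a in sys.argv[1:]:
    t=np.array([float(x) for x in a.split(",")]); d=t-p; v=M.T@d
    print(a,"tool delta",v.round(1),"rows>=",(np.abs(v).max()/41).round(1)); p=t
E
python3 go.py 430,300,230 479,-268,230 479,-268,80
```

```text
Traceback (most recent call last):
  File "go.py", line 6, in <module>
    "F",s["contact_force"].round(1),"M",s["moment"].round(2),"op",(s["opening"]*88.1).round(1),"q7",s["q"][6].round(2))
                                                                  ^^^^^^^^^^^^^^^^^^^^^^^^^
AttributeError: 'float' object has no attribute 'round'
```

```bash
sed -i 's/(s\["opening"\]\*88.1).round(1)/round(s["opening"]*88.1,1)/' go.py; python3 go.py 430,300,230 479,-268,230 479,-268,80
```

```text
t 0.1 p [147.1 606.8 198.1] jaw 76.38 tilt 0.09 F [ 0.7 -0.8 -0.9] M [-0.05 -0.01 -0.02] op 87.7 q7 -0.22
430,300,230 tool delta [-231.6  -31.5 -347.2] rows>= 8.5
479,-268,230 tool delta [-540.5    0.9 -181.4] rows>= 13.2
479,-268,80 tool delta [  0.2 150.    0. ] rows>= 3.7
```

```bash
python3 -m inch '[[-23.2,-3.2,-34.7,0,0,0],[-23.2,-3.2,-34.7,0,0,0],[-23.2,-3.2,-34.7,0,0,0],[-23.2,-3.2,-34.7,0,0,0],[-23.2,-3.2,-34.7,0,0,0],[-23.2,-3.2,-34.7,0,0,0],[-23.2,-3.2,-34.7,0,0,0],[-23.2,-3.2,-34.7,0,0,0],[-23.2,-3.2,-34.7,0,0,0],[-23.2,-3.2,-34.7,0,0,0]]' 40 10; python3 go.py 479,-268,230
```

```text
clock: 0.93
tool_pos: [0.4293, 0.2997, 0.2306]
eef_rot: [-0.556, -0.437, 0.437, 0.556]
contact_force: [0.3, 0.1, -0.6]
opening: 0.455
t 0.93 p [429.3 299.7 230.6] jaw 76.38 tilt 0.03 F [ 0.3  0.1 -0.6] M [ 0.03 -0.02  0.06] op 40.1 q7 0.46
479,-268,230 tool delta [-540.1    0.8 -181.9] rows>= 13.2
```

```bash
python3 -m inch '[[-38,0,-12.8,0,0,0],[-38,0,-12.8,0,0,0],[-38,0,-12.8,0,0,0],[-38,0,-12.8,0,0,0],[-38,0,-12.8,0,0,0],[-38,0,-12.8,0,0,0],[-38,0,-12.8,0,0,0],[-38,0,-12.8,0,0,0],[-38,0,-12.8,0,0,0],[-38,0,-12.8,0,0,0],[-38,0,-12.8,0,0,0],[-38,0,-12.8,0,0,0]]' ; python3 go.py 479,-268,60
```

```text
clock: 1.93
tool_pos: [0.4698, -0.1797, 0.2305]
eef_rot: [-0.556, -0.437, 0.437, 0.556]
contact_force: [0.8, -0.0, 2.1]
opening: 0.457
t 1.93 p [ 469.8 -179.7  230.5] jaw 76.37 tilt 0.04 F [ 0.8 -0.   2.1] M [-0.03 -0.05  0.02] op 40.2 q7 1.42
479,-268,60 tool delta [-83.7 170.4 -29.8] rows>= 4.2
```

```bash
python3 -m inch '[[-28,0,-10,0,0,0],[-28,15,-10,0,0,0],[-28,30,-10,0,0,0],[0,40,0,0,0,0],[0,40,0,0,0,0],[0,28,0,0,0,0],[0,15,0,0,0,0],[0,0,0,0,0,0],[0,0,0,0,0,0]]' ; python3 go.py 479,-268,13;python3 - <<'E'
from plant import r
import cv2,numpy as np
o=[]
for n,(u,v) in(("scene",(156,280)),("top",(339,218))):
    d=r.snapshot(n); np.savez(f"pics/{n}1.npz",**d)
    o.append(cv2.resize(d["img"][v-30:v+30,u-30:u+30,::-1],(400,400),interpolation=cv2.INTER_CUBIC))
cv2.imwrite("pics/a1.png",np.hstack(o))
E
```

```text
clock: 2.68
tool_pos: [0.4791, -0.2656, 0.0624]
eef_rot: [-0.555, -0.437, 0.438, 0.556]
contact_force: [0.3, -0.7, 0.1]
opening: 0.454
t 2.68 p [ 479.1 -265.6   62.4] jaw 76.39 tilt 0.12 F [ 0.3 -0.7  0.1] M [-0.02  0.05  0.02] op 40.0 q7 1.49
479,-268,13 tool delta [-2.4 49.4 -0.5] rows>= 1.2
```

View pics/a1.png

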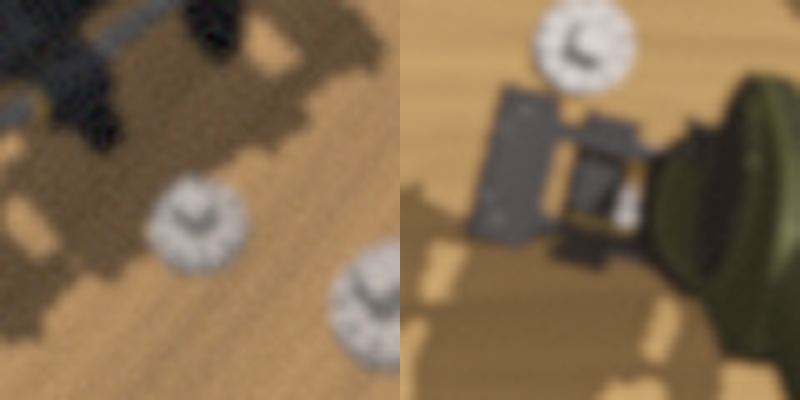

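```bash
python3 - <<'E'
from h import *
s=load("scene1")
p=proj(s,[.4791,-.2656,.0624]);print(p,(p-[126,250]+.5)*6.667)
for sg in(-1,1):
  q=proj(s,np.array([.4791,-.2656,.0624])+sg*.02*np.array([.236,.972,0]));print((q-[126,250]+.5)*6.667)
E
```

```text
[152.18690639 271.4418635 ] [177.9216049  146.28640393]
[133.81335117 180.82789867]
[221.28417038 112.32886309]
```

```bash
python3 - <<'E'
from h import *
s=load("scene1")
u0,v0,k=116,236,16
c=cv2.resize(s["img"][v0:v0+38,u0:u0+50,::-1],None,fx=k,fy=k,interpolation=cv2.INTER_CUBIC)
c=np.clip(c.astype(float)*1.6,0,255).astype(np.uint8)
for z in(0,.019):
 for sg in(-1,0,1):
  q=proj(s,np.array([.4791,-.2656,.0624+z])+sg*.02*np.array([.236,.972,0])); x=((q-[u0,v0]+.5)*k).astype(int).tolist(); cv2.circle(c,x,4,(0,0,255) if z==0 else (0,255,0),-1)
cv2.imwrite("pics/a2.png",c)
Z=s["range_z"]; 
for (u,v) in ((141,268),(142,270),(158,255),(157,258)): print(u,v,Z[v,u])
print(Z[262:276:2,134:166:2].round(3))
print((s["camera_from_world"]@[.4791,-.2656,.0624,1])[2])
E
```

```text
141 268 1.0083361
142 270 1.0179906
158 255 1.033225
157 258 1.043012
[[0.944 0.944 0.943 0.951 0.954 1.164 1.162 1.164 1.163 1.159 1.162 1.162
  1.161 1.163 1.166 1.161]
 [0.939 0.942 0.947 0.954 0.957 1.16  1.16  1.161 1.155 1.162 1.157 1.156
  1.156 1.155 1.161 1.157]
 [0.939 0.945 0.95  0.956 1.009 1.158 1.154 1.152 1.153 1.159 1.154 1.156
  1.152 1.16  1.151 1.158]
 [0.946 0.949 0.998 1.004 1.014 1.02  1.149 1.151 1.152 1.152 1.153 1.152
  1.152 1.148 1.155 1.149]
 [1.144 1.147 1.004 1.007 1.018 1.025 1.146 1.148 1.146 1.149 1.148 1.148
  1.148 1.143 1.147 1.147]
 [1.144 1.139 1.141 1.011 1.017 1.144 1.142 1.142 1.143 1.139 1.141 1.147
  1.144 1.147 1.143 1.142]
 [1.136 1.142 1.14  1.137 1.137 1.14  1.14  1.134 1.139 1.139 1.136 1.141
  1.139 1.138 1.141 1.138]]
1.0713121486813935
```

View pics/a2.png

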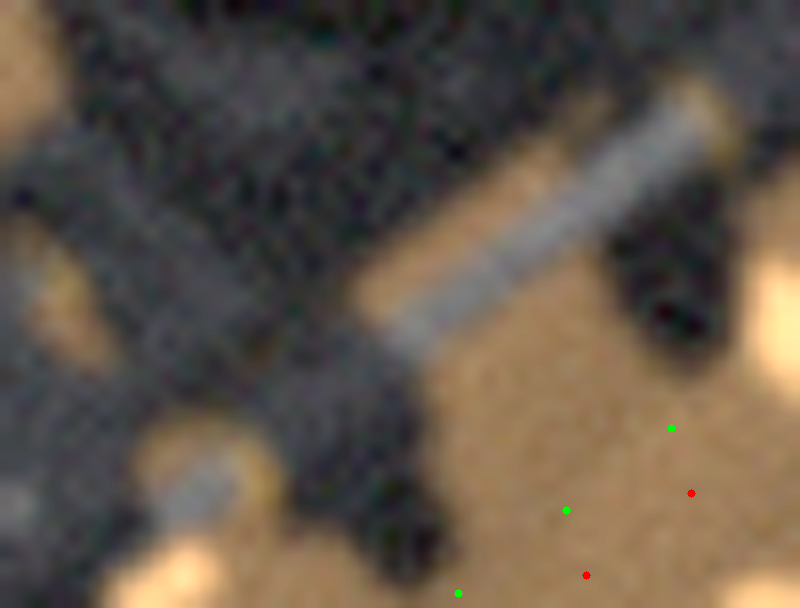

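```bash
python3 - <<'E'
from h import *
s=load("scene1")
Z=s["range_z"]; T=s["camera_from_world"]; K=s["mtx"]
def P(u,v):
    q=np.linalg.solve(K,[u,v,1.])*Z[v,u]; return (np.linalg.inv(T)@np.append(q,1))[:3].round(4)
for u,v in((140,270),(142,270),(142,272),(141,271),(158,254),(158,257),(160,256),(156,256),(150,280),(156,284)): print(u,v,P(u,v))
from plant import r
import glob; st=r.get_state(); print(st["q"],st["clock"])
E
```

```text
140 270 [ 0.4826 -0.2989  0.1209]
142 270 [ 0.4815 -0.2931  0.1115]
142 272 [ 0.4836 -0.2963  0.109 ]
141 271 [ 0.4828 -0.2975  0.1145]
158 254 [ 0.4938 -0.2458  0.1258]
158 257 [ 0.4924 -0.2471  0.1135]
160 256 [ 0.4941 -0.242   0.1123]
156 256 [ 0.4855 -0.2465  0.1114]
150 280 [ 4.584e-01 -2.649e-01  4.000e-04]
156 284 [ 0.4886 -0.2732  0.0208]
[ 0.52407094  0.7937675  -0.17127324  1.90771659  0.27667093  0.46069191
  1.48756796] 2.7833
```

```bash
python3 go.py; python3 - <<'E'
from plant import r
import cv2,numpy as np
from h import *
d=r.snapshot("scene"); np.savez("pics/scene2.npz",**d)
c=d["img"][190:300,90:240,::-1]
c=cv2.resize(c,None,fx=5,fy=5,interpolation=cv2.INTER_CUBIC); c=np.clip(c*1.5,0,255).astype(np.uint8)
for z in(.0624,.0814,.1264):
  q=proj(d,[.4791,-.2656,z]); cv2.circle(c,((q-[90,190]+.5)*5).astype(int).tolist(),3,(0,0,255),-1)
cv2.imwrite("pics/a3.png",c)
E
```

```text
t 2.78 p [ 480.6 -266.3   64.2] jaw 76.38 tilt 0.12 F [0.6 0.7 1.1] M [0.   0.01 0.04] op 39.9 q7 1.49
```

View pics/a3.png

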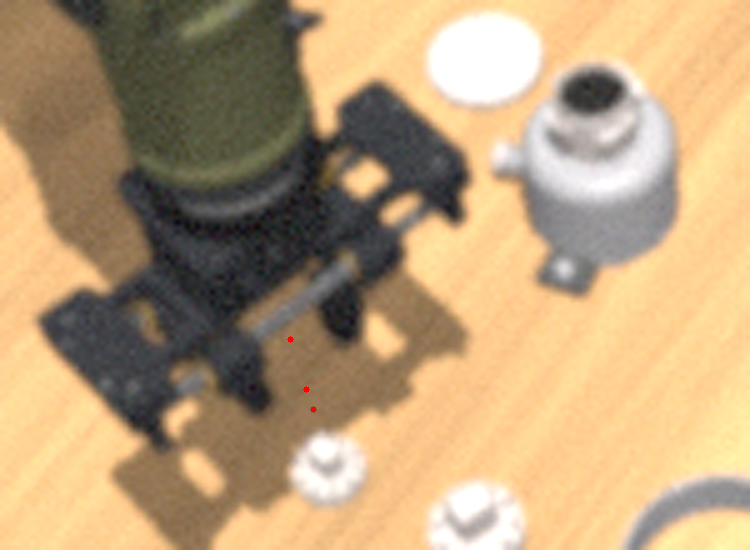

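```bash
python3 - <<'E'
from h import *
s=load("scene2")
Z=s["range_z"]; T=s["camera_from_world"]; K=s["mtx"]
def P(x,y):
    u,v=int(90+x/5),int(190+y/5)
    q=np.linalg.solve(K,[u,v,1.])*Z[v,u]; return (np.linalg.inv(T)@np.append(q,1))[:3].round(4)
for n,x,y in(("bodyplateL corner low",150,420),("tipplateL",163,440),("plate L top",60,320),("plateR",450,205),("plateR top",380,95),("rod",300,300),("fingL mid",240,365),("fingL tip",262,398),("fingR mid",343,300),("fingR tip",345,332),("cuff",230,205)): print(n,P(x,y))
E
python3 go.py
```

```text
bodyplateL corner low [ 0.4932 -0.3546  0.1953]
tipplateL [ 0.4942 -0.3546  0.1796]
plate L top [ 0.4355 -0.3419  0.2085]
plateR [ 0.5318 -0.1985  0.1887]
plateR top [ 0.4784 -0.1761  0.2099]
rod [ 0.5047 -0.2725  0.1869]
fingL mid [ 0.504  -0.3119  0.1877]
fingL tip [ 0.4837 -0.2937  0.1188]
fingR mid [ 0.4951 -0.2436  0.1411]
fingR tip [ 0.494  -0.2447  0.1159]
cuff [ 0.5041 -0.2912  0.2807]
t 2.83 p [ 480.8 -266.4   64.5] jaw 76.37 tilt 0.16 F [ 0.6 -0.6 -0.4] M [-0.01  0.02 -0.01] op 40.2 q7 1.49
```

```bash
python3 - <<'E'
from plant import r
import cv2,numpy as np
from h import *
d=r.snapshot("top"); np.savez("pics/top2.npz",**d)
c=cv2.resize(d["img"][170:270,280:430,::-1],None,fx=5,fy=5,interpolation=cv2.INTER_CUBIC)
cc=np.clip(c*1.5,0,255).astype(np.uint8)
for z in(.0645,.11,.18):
  q=proj(d,[.4808,-.2664,z]); cv2.circle(cc,((q-[280,170]+.5)*5).astype(int).tolist(),3,(0,0,255),-1)
cv2.imwrite("pics/a4.png",cc)
d=load("scene0"); c=cv2.resize(d["img"][:,:,::-1],None,fx=1.5,fy=1.5)
for z in(.198,.26): print(proj(d,[.147,.607,z]), z)
d=load("top0")
for z in(.198,.26): print(proj(d,[.147,.607,z])*1.5625, z)
E
```

```text
[227.52774531  25.18350606] 0.198
[226.90483925   8.35261858] 0.26
[ 64.3880441 515.3068764] 0.198
[ 46.328827   524.79894242] 0.26
```

View pics/a4.png

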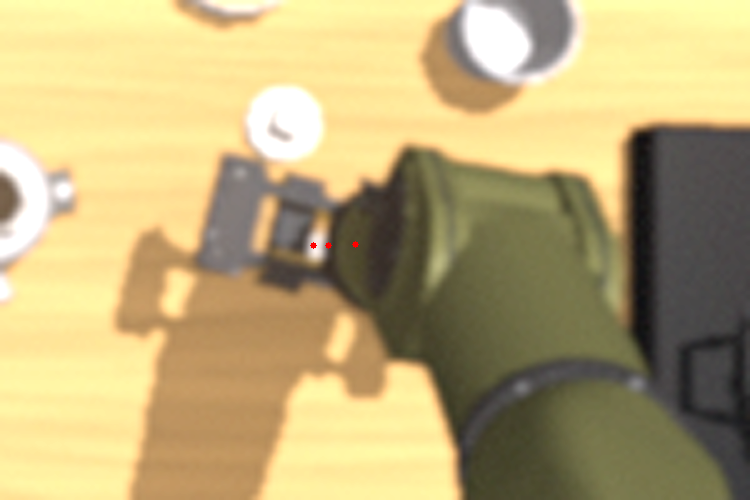

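```bash
python3 - <<'E'
from h import *
s=load("top2");Z=s["range_z"]; T=s["camera_from_world"]; K=s["mtx"]
for x,y in((228,212),(225,200),(240,170),(225,262),(300,185),(285,280)):
    u,v=int(280+x/5),int(170+y/5)
    q=np.linalg.solve(K,[u,v,1.])*Z[v,u]; print(x,y,(np.linalg.inv(T)@np.append(q,1))[:3].round(4))
E
python3 go.py
```

```text
228 212 [ 0.4973 -0.1858  0.2104]
225 200 [ 0.5029 -0.1851  0.2138]
240 170 [ 0.5205 -0.1947  0.2071]
225 262 [ 0.4687 -0.1861  0.2111]
300 185 [ 0.5134 -0.2334  0.1876]
285 280 [ 0.458  -0.2247  0.1904]
t 2.88 p [ 480.7 -266.4   64.5] jaw 76.37 tilt 0.16 F [-0.3  0.   0.7] M [-0.02 -0.03  0.03] op 39.8 q7 1.49
```

Both cameras put the visible fingertips about 45 mm higher than the reported TCP, while x and y agree. I'll descend over the grip with the fingers open, which is harmless either way, and check by feel and by sight.

```bash
python3 -m inch '[[-1,10,0,0,0,0],[-1,10,0,0,0,0],[0,10,0,0,0,0],[0,10,0,0,0,0],[0,6,0,0,0,0],[0,0,0,0,0,0],[0,0,0,0,0,0]]'; python3 go.py; python3 - <<'E'
from plant import r
import cv2,numpy as np
from h import *
d=r.snapshot("scene"); np.savez("pics/scene3.npz",**d)
c=d["img"][210:310,90:230,::-1]
c=cv2.resize(c,None,fx=5,fy=5,interpolation=cv2.INTER_CUBIC); c=np.clip(c*1.5,0,255).astype(np.uint8)
cv2.imwrite("pics/a5.png",c)
E
```

```text
clock: 3.47
tool_pos: [0.4788, -0.2676, 0.0163]
eef_rot: [-0.555, -0.437, 0.437, 0.556]
contact_force: [0.8, -0.4, -0.2]
opening: 0.456
t 3.47 p [ 478.8 -267.6   16.3] jaw 76.39 tilt 0.08 F [ 0.8 -0.4 -0.2] M [-0.05 -0.03 -0.01] op 40.1 q7 1.47
```

View pics/a5.png

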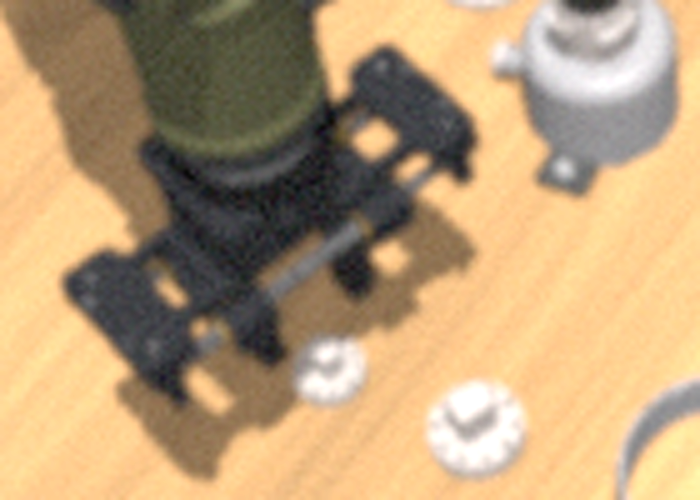

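```bash
python3 - <<'E'
from h import *
s=load("scene3");Z=s["range_z"]; T=s["camera_from_world"]; K=s["mtx"]; Ti=np.linalg.inv(T)
m=[]
for v in range(265,286):
  for u in range(136,170):
    q=np.linalg.solve(K,[u,v,1.])*Z[v,u]; w=(Ti@np.append(q,1))[:3]
    if w[2]>.035 and s["img"][v,u].max()<60: m.append([u,v,*w.round(4)])
m=np.array(m); 
for side in(m[m[:,0]<150],m[m[:,0]>=150]):
  i=np.argsort(side[:,1])[-5:]; print(side[i])
E
python3 go.py
```

```text
[[ 1.450e+02  2.810e+02  4.821e-01 -2.959e-01  6.490e-02]
 [ 1.460e+02  2.810e+02  4.840e-01 -2.945e-01  6.460e-02]
 [ 1.430e+02  2.820e+02  4.819e-01 -3.019e-01  6.920e-02]
 [ 1.440e+02  2.820e+02  4.810e-01 -2.987e-01  6.340e-02]
 [ 1.450e+02  2.820e+02  4.855e-01 -2.991e-01  6.830e-02]]
[[ 1.600e+02  2.680e+02  4.924e-01 -2.505e-01  6.820e-02]
 [ 1.610e+02  2.680e+02  4.922e-01 -2.474e-01  6.360e-02]
 [ 1.620e+02  2.680e+02  4.925e-01 -2.447e-01  6.010e-02]
 [ 1.630e+02  2.680e+02  4.949e-01 -2.437e-01  6.050e-02]
 [ 1.610e+02  2.690e+02  4.931e-01 -2.490e-01  6.200e-02]]
t 3.52 p [ 479.2 -267.8   16.8] jaw 76.38 tilt 0.02 F [-0.2 -0.2  0.7] M [ 0.05 -0.04 -0.01] op 40.5 q7 1.47
```

Visible tips are at z ≈ 0.062 with 0.017 reported. A closing test settles it: a stop at ~12 mm would mean the reported TCP is true, and closing fully would mean the fingers are really higher.

```bash
python3 -m inch '[[0,0,0,0,0,0],[0,0,0,0,0,0],[0,0,0,0,0,0],[0,0,0,0,0,0],[0,0,0,0,0,0]]' 4 8; python3 go.py
```

```text
clock: 3.93
tool_pos: [0.4793, -0.268, 0.0173]
eef_rot: [0.556, 0.437, -0.437, -0.556]
contact_force: [-0.5, 0.7, -0.2]
opening: 0.102
t 3.93 p [ 479.3 -268.    17.3] jaw 76.38 tilt 0.02 F [-0.5  0.7 -0.2] M [-0.02 -0.01  0.02] op 9.0 q7 1.47
```

```bash
python3 -m inch '[[0,0,0,0,0,0],[0,0,0,0,0,0]]'; python3 -m inch '[[0,0,0,0,0,0],[0,0,0,0,0,0]]' 40 10; python3 go.py 479,-268,-34
```

```text
clock: 4.1
tool_pos: [0.4793, -0.2679, 0.0171]
eef_rot: [0.556, 0.437, -0.437, -0.556]
contact_force: [0.0, 0.8, -0.3]
opening: 0.047
clock: 4.27
tool_pos: [0.4792, -0.2679, 0.017]
eef_rot: [-0.556, -0.437, 0.437, 0.556]
contact_force: [0.6, 0.3, -1.3]
opening: 0.173
t 4.27 p [ 479.2 -267.9   17. ] jaw 76.38 tilt 0.0 F [ 0.6  0.3 -1.3] M [-0.01  0.04  0.05] op 15.2 q7 1.47
479,-268,-34 tool delta [-0.1 51.   0.2] rows>= 1.2
```

The fingers closed right past the grip, so the real fingertips are about 46 mm above the reported z and the readout is biased. I'll work from the cameras and contact, descending in stages.

```bash
python3 -m inch '[[0,0,0,0,0,0],[0,0,0,0,0,0],[0,0,0,0,0,0],[0,10,0,0,0,0],[0,10,0,0,0,0],[0,10,0,0,0,0],[0,5,0,0,0,0],[0,5,0,0,0,0],[0,0,0,0,0,0],[0,0,0,0,0,0]]' 40 10; python3 go.py; python3 - <<'E'
from plant import r
import cv2,numpy as np
from h import *
d=r.snapshot("scene"); np.savez("pics/scene4.npz",**d)
c=d["img"][230:310,100:220,::-1]
c=cv2.resize(c,None,fx=6,fy=6,interpolation=cv2.INTER_CUBIC); c=np.clip(c*1.7,0,255).astype(np.uint8)
cv2.imwrite("pics/a6.png",c)
E
```

```text
clock: 5.1
tool_pos: [0.4789, -0.2678, -0.0234]
eef_rot: [-0.556, -0.437, 0.437, 0.556]
contact_force: [-0.1, -0.0, 0.3]
opening: 0.455
t 5.1 p [ 478.9 -267.8  -23.4] jaw 76.38 tilt 0.05 F [-0.1 -0.   0.3] M [ 0.01  0.01 -0.03] op 40.0 q7 1.46
```

View pics/a6.png

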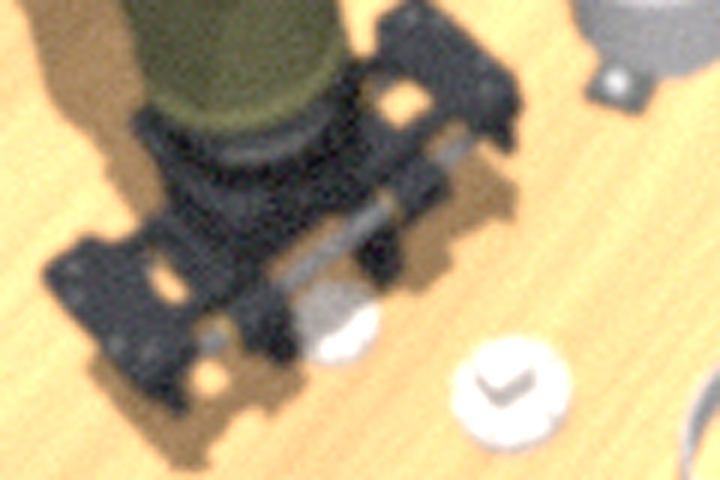

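```bash
python3 - <<'E'
from h import *
s=load("scene4")
for z in(.015,.022): print(ray(s,147.8,288.5,z).round(4),ray(s,163.7,276.2,z).round(4),ray(s,155.7,282.4,z).round(4))
print(s["camera_from_world"][:3,:3].T@-s["camera_from_world"][:3,3])
E
```

```text
[ 0.4761 -0.2915  0.015 ] [ 0.4887 -0.2436  0.015 ] [ 0.4823 -0.268   0.015 ]
[ 0.4795 -0.2938  0.022 ] [ 0.4921 -0.2463  0.022 ] [ 0.4857 -0.2705  0.022 ]
[ 0.95870283 -0.61665901  1.00103817]
```

```bash
python3 -m inch '[[0,3,0,0,0,0],[0,3,0,0,0,0],[0,2,0,0,0,0],[0,0,0,0,0,0],[0,0,0,0,0,0]]'; python3 go.py
```

```text
clock: 5.57
tool_pos: [0.4791, -0.2679, -0.031]
eef_rot: [-0.556, -0.437, 0.437, 0.556]
contact_force: [-0.2, -0.3, -0.1]
opening: 0.453
t 5.57 p [ 479.1 -267.9  -31. ] jaw 76.37 tilt 0.01 F [-0.2 -0.3 -0.1] M [-0.09 -0.05  0.08] op 39.9 q7 1.45
```

```bash
python3 -m inch '[[0,0,0,0,0,0],[0,0,0,0,0,0],[0,0,0,0,0,0],[0,0,0,0,0,0],[0,0,0,0,0,0],[0,0,0,0,0,0],[0,0,0,0,0,0]]' 2 12; python3 go.py; python3 - <<'E'
from plant import r
import cv2,numpy as np
from h import *
d=r.snapshot("scene"); np.savez("pics/scene5.npz",**d)
c=d["img"][240:320,100:220,::-1]
c=cv2.resize(c,None,fx=6,fy=6,interpolation=cv2.INTER_CUBIC); c=np.clip(c*1.7,0,255).astype(np.uint8)
cv2.imwrite("pics/a7.png",c)
E
```

```text
clock: 6.15
tool_pos: [0.4792, -0.2679, -0.0309]
eef_rot: [0.556, 0.437, -0.437, -0.556]
contact_force: [-0.4, -0.0, 0.1]
opening: 0.377
t 6.15 p [ 479.2 -267.9  -30.9] jaw 76.38 tilt 0.0 F [-0.4 -0.   0.1] M [ 0.    0.02 -0.01] op 33.3 q7 1.45
```

View pics/a7.png

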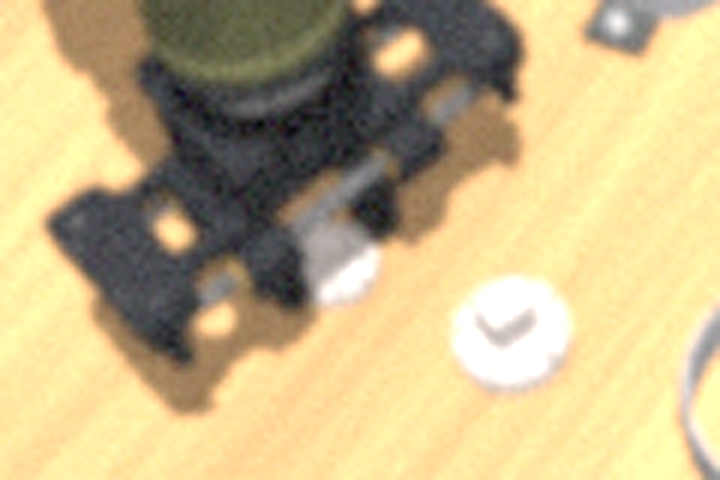

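```bash
cat > pc.py <<'E'
from h import *
def cloud(d,box):
    u0,u1,v0,v1=box; V,U=np.mgrid[v0:v1,u0:u1]; Z=d["range_z"][v0:v1,u0:u1]
    q=np.stack([U,V,np.ones_like(U)],-1).reshape(-1,3)@np.linalg.inv(d["mtx"]).T*Z.reshape(-1,1)
    T=np.linalg.inv(d["camera_from_world"]); return q@T[:3,:3].T+T[:3,3], d["img"][v0:v1,u0:u1].reshape(-1,3),np.stack([U,V],-1).reshape(-1,2)
E
python3 - <<'E'
from pc import *
d=load("scene5")
P,I,UV=cloud(d,(100,200,240,310))
o=np.array([.4792,-.2679,0]); ex=np.array([.2355,.9719,0]); ez=np.array([.9719,-.2355,0])
A=np.c_[(P-o)@ex,(P-o)@ez,P[:,2]]*1e3
dark=I.max(1)<70
print("a: jaw axis, b: toward +x, z")
for zz in range(-4,100,8):
  for sg in(-1,1):
    m=dark&(A[:,2]>zz)&(A[:,2]<zz+8)&(A[:,0]*sg>8)&(A[:,0]*sg<40)
    if m.sum()>2: print(zz,sg,m.sum(),"a",A[m,0].min().round(),A[m,0].max().round(),"b",A[m,1].min().round(),np.median(A[m,1]).round(1),A[m,1].max().round())
w=(I.min(1)>95)&(A[:,2]<40)&(abs(A[:,0])<25)&(abs(A[:,1])<30); print("white",w.sum()); 
for a,i in sorted(zip(A[w].round().tolist(),I[w].tolist()),key=lambda x:x[0][1]): print(a,i,end=';')
E
```

```text
a: jaw axis, b: toward +x, z
-4 -1 4 a -33.0 -19.0 b -99.0 -89.6 -7.0
12 -1 6 a -30.0 -18.0 b 8.0 9.0 11.0
12 1 9 a 16.0 25.0 b -9.0 7.3 10.0
20 -1 9 a -32.0 -19.0 b 8.0 9.9 11.0
20 1 18 a 17.0 29.0 b -7.0 7.9 13.0
28 -1 8 a -31.0 -18.0 b 8.0 10.2 12.0
28 1 11 a 17.0 30.0 b -1.0 9.5 10.0
36 1 11 a 18.0 32.0 b 7.0 10.3 12.0
44 1 12 a 17.0 31.0 b -8.0 9.7 11.0
52 1 11 a 17.0 28.0 b -5.0 -1.9 13.0
76 -1 7 a -39.0 -28.0 b 32.0 34.0 35.0
76 1 8 a 23.0 34.0 b 12.0 32.8 35.0
84 -1 17 a -39.0 -21.0 b 23.0 33.7 37.0
84 1 24 a 10.0 39.0 b 13.0 31.6 36.0
92 -1 47 a -40.0 -24.0 b 17.0 26.0 34.0
92 1 61 a 24.0 39.0 b -8.0 22.5 35.0
white 104
[1.0, -5.0, 28.0] [103, 98, 96];[-3.0, -4.0, 27.0] [105, 101, 98];[-1.0, -2.0, 28.0] [105, 101, 99];[1.0, -1.0, 27.0] [108, 103, 101];[3.0, -0.0, 25.0] [105, 100, 99];[-5.0, -0.0, 31.0] [103, 97, 96];[-1.0, 1.0, 27.0] [109, 104, 101];[-4.0, 2.0, 31.0] [108, 103, 102];[-5.0, 2.0, 27.0] [106, 101, 98];[-5.0, 2.0, 9.0] [107, 104, 101];[-6.0, 3.0, 25.0] [105, 99, 97];[-9.0, 3.0, 10.0] [110, 106, 102];[12.0, 4.0, 8.0] [115, 107, 104];[9.0, 4.0, 7.0] [119, 112, 110
[... 2345 characters left out ...]
.0] [148, 136, 127];[3.0, 16.0, 10.0] [152, 146, 141];[2.0, 16.0, 6.0] [144, 135, 132];[-11.0, 16.0, 3.0] [155, 131, 108];[7.0, 17.0, 1.0] [144, 122, 99];[-4.0, 17.0, 10.0] [158, 149, 145];[-8.0, 17.0, 5.0] [140, 124, 109];[-9.0, 17.0, 1.0] [154, 126, 101];[-6.0, 17.0, -2.0] [155, 125, 97];[4.0, 18.0, 7.0] [135, 121, 111];[-2.0, 18.0, 8.0] [149, 141, 137];[-11.0, 18.0, 10.0] [137, 127, 116];[7.0, 19.0, 8.0] [144, 128, 113];[-6.0, 19.0, 11.0] [143, 135, 127];[-1.0, 19.0, 3.0] [142, 122, 105];[-6.0, 19.0, 6.0] [145, 125, 110];[-4.0, 19.0, 3.0] [141, 119, 100];[3.0, 20.0, 5.0] [139, 121, 105];[-3.0, 20.0, 8.0] [139, 125, 115];[-24.0, 20.0, 0.0] [172, 133, 96];[-0.0, 21.0, 10.0] [141, 130, 123];
```

```bash
python3 -m inch '[[0,0,0,0,0,0],[0,0,0,0,0,0]]'; python3 go.py
```

```text
clock: 6.37
tool_pos: [0.4792, -0.2679, -0.0309]
eef_rot: [0.556, 0.437, -0.437, -0.556]
contact_force: [0.9, 0.5, 1.2]
opening: 0.378
t 6.37 p [ 479.2 -267.9  -30.9] jaw 76.38 tilt 0.01 F [0.9 0.5 1.2] M [-0.04  0.02  0.01] op 33.3 q7 1.45
```

```bash
python3 -m inch '[[0,0,0,0,0,0],[0,0,0,0,0,0],[0,0,0,0,0,0],[0,-5,0,0,0,0],[0,-6,0,0,0,0],[0,0,0,0,0,0]]' 42 12;python3 -m inch '[[0,0,0,0,0,0],[0,0,0,0,0,0],[0,0,0,0,0,0],[0,0,0,0,0,0],[0,0,0,0,0,0],[0,0,0,0,0,0],[0,0,0,0,0,0]]' 2 12; python3 go.py;  python3 - <<'E'
from plant import r
import cv2,numpy as np
d=r.snapshot("scene"); np.savez("pics/scene6.npz",**d)
c=d["img"][240:320,100:220,::-1]
c=cv2.resize(c,None,fx=6,fy=6,interpolation=cv2.INTER_CUBIC); c=np.clip(c*1.7,0,255).astype(np.uint8)
cv2.imwrite("pics/a8.png",c)
E
```

```text
clock: 6.87
tool_pos: [0.4799, -0.2683, -0.0188]
eef_rot: [0.556, 0.437, -0.437, -0.555]
contact_force: [-0.1, -0.1, -0.1]
opening: 0.477
clock: 7.45
tool_pos: [0.4791, -0.2679, -0.0201]
eef_rot: [-0.556, -0.437, 0.437, 0.556]
contact_force: [-0.2, 0.1, -0.5]
opening: 0.134
t 7.45 p [ 479.1 -267.9  -20.1] jaw 76.37 tilt 0.02 F [-0.2  0.1 -0.5] M [ 0.    0.01 -0.02] op 11.8 q7 1.46
```

View pics/a8.png

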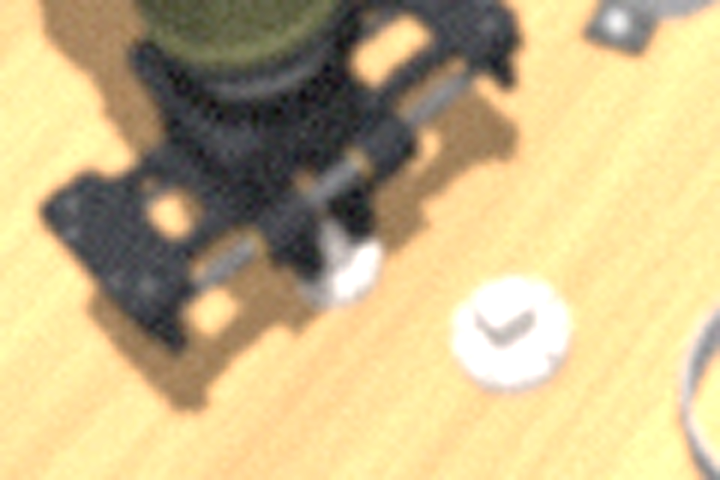

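Gripped on the 12 mm side (11.8 mm), with reported z −20.1 and the disk still on the table. The two views agree on the disk-to-mouth shift: scene (25.6, 209.6), top (26.3, 210.0). Lift, then carry it over.

```bash
python3 -m inch '[[0,0,0,0,0,0],[0,0,0,0,0,0],[0,-5,0,0,0,0],[0,-15,0,0,0,0],[0,-30,0,0,0,0],[0,-30,0,0,0,0],[0,-30,0,0,0,0],[0,-30,0,0,0,0],[0,-10,0,0,0,0],[0,0,0,0,0,0]]' 2 20; python3 go.py 505.3,-58.3,130
```

```text
clock: 8.33
tool_pos: [0.4809, -0.2688, 0.1328]
eef_rot: [0.558, 0.438, -0.436, -0.554]
contact_force: [0.4, 1.3, -0.4]
opening: 0.134
t 8.33 p [ 480.9 -268.8  132.8] jaw 76.36 tilt 0.33 F [ 0.4  1.3 -0.4] M [-0.   -0.01  0.01] op 11.8 q7 1.52
505.3,-58.3,130 tool delta [210.3   2.5  26. ] rows>= 5.1
```

```bash
python3 -m inch '[[15,0,1.5,0,0,0],[30,0,3.5,0,0,0],[35,0,4.5,0,0,0],[35,0,4.5,0,0,0],[35,0,4.5,0,0,0],[30,0,3.5,0,0,0],[20,0,3,0,0,0],[10.3,0,1,0,0,0],[0,0,0,0,0,0],[0,0,0,0,0,0],[0,0,0,0,0,0]]'; python3 go.py 505.3,-58.3,130;  python3 - <<'E'
from plant import r
import cv2,numpy as np
o=[]
for n,(u,v) in(("scene",(208,195)),("top",(278,205))):
    d=r.snapshot(n); np.savez(f"pics/{n}7.npz",**d)
    o.append(cv2.resize(d["img"][v-30:v+30,u-30:u+30,::-1],(400,400),interpolation=cv2.INTER_CUBIC))
cv2.imwrite("pics/a9.png",np.clip(np.hstack(o)*1.5,0,255).astype(np.uint8))
E
```

```text
clock: 9.25
tool_pos: [0.5028, -0.0597, 0.1295]
eef_rot: [0.557, 0.436, -0.437, -0.556]
contact_force: [0.2, -0.0, 0.0]
opening: 0.133
t 9.25 p [502.8 -59.7 129.5] jaw 76.21 tilt 0.11 F [ 0.2 -0.   0. ] M [-0.02  0.04 -0.03] op 11.7 q7 1.16
505.3,-58.3,130 tool delta [ 2.  -0.5 -2.1] rows>= 0.1
```

View pics/a9.png

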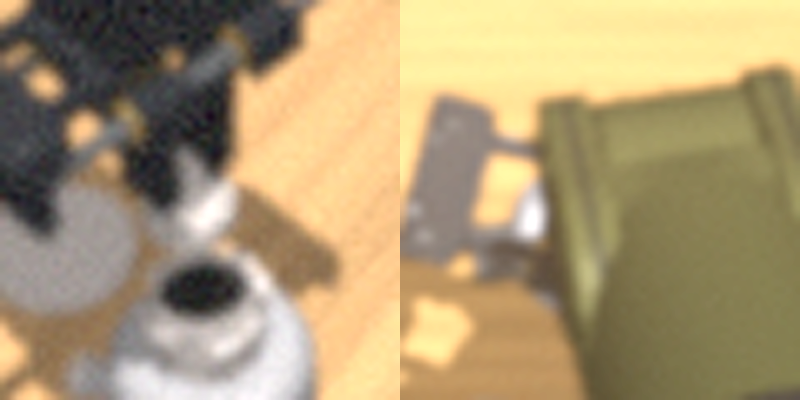

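```bash
python3 -m inch '[[2,10,-2,0,0,0],[0,10,0,0,0,0],[0,10,0,0,0,0],[0,5,0,0,0,0],[0,0,0,0,0,0],[0,0,0,0,0,0]]'; python3 go.py 505.3,-58.3,95;  python3 - <<'E'
from plant import r
import cv2,numpy as np
from m import *
d=r.snapshot("scene"); np.savez(f"pics/scene8.npz",**d)
u,v=208,200
c=cv2.resize(d["img"][v-25:v+25,u-25:u+25,::-1],(600,600),interpolation=cv2.INTER_CUBIC)
cv2.imwrite("pics/a10.png",np.clip(c*1.5,0,255).astype(np.uint8))
for q in ([.505,-.058,.115],[.505,-.058,.105]): print(((proj(d,q)-[183,175]+.5)*12).round())
E
```

```text
clock: 9.85
tool_pos: [0.5056, -0.0561, 0.0946]
eef_rot: [-0.556, -0.437, 0.437, 0.556]
contact_force: [0.4, 0.1, -0.5]
opening: 0.135
t 9.85 p [505.6 -56.1  94.6] jaw 76.36 tilt 0.06 F [ 0.4  0.1 -0.5] M [-0.    0.   -0.03] op 11.9 q7 1.14
505.3,-58.3,95 tool delta [-2.2 -0.4 -0.3] rows>= 0.1
[299. 367.]
[302. 396.]
```

View pics/a10.png

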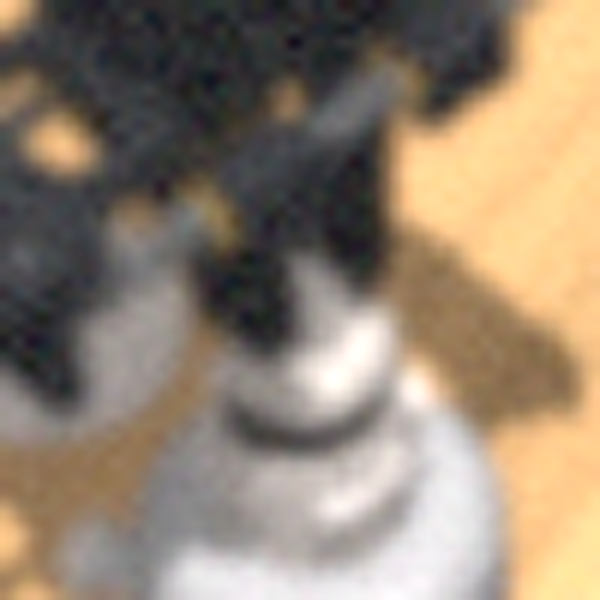

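```bash
python3 -m inch '[[-1.5,3,0,0,0,0],[0,2,0,0,0,0],[0,1,0,0,0,0],[0,0,0,0,0,0],[0,0,0,0,0,0]]'; python3 go.py 505.3,-58.3,85;python3 -m inch '[[0,1,0,0,0,0],[0,1,0,0,0,0],[0,1,0,0,0,0],[0,0,0,0,0,0]]';python3 go.py 505.3,-58.3,85
```

```text
clock: 10.32
tool_pos: [0.5056, -0.0573, 0.0891]
eef_rot: [-0.556, -0.437, 0.437, 0.556]
contact_force: [-0.2, 0.1, -0.3]
opening: 0.134
t 10.32 p [505.6 -57.3  89.1] jaw 76.38 tilt 0.01 F [-0.2  0.1 -0.3] M [ 0.08 -0.01 -0.01] op 11.8 q7 1.14
505.3,-58.3,85 tool delta [-1.   4.1  0. ] rows>= 0.1
clock: 10.65
tool_pos: [0.5054, -0.0574, 0.0859]
eef_rot: [-0.556, -0.437, 0.437, 0.556]
contact_force: [0.1, -0.9, -0.6]
opening: 0.134
t 10.65 p [505.4 -57.4  85.9] jaw 76.38 tilt 0.02 F [ 0.1 -0.9 -0.6] M [-0.01 -0.03  0.  ] op 11.8 q7 1.14
505.3,-58.3,85 tool delta [-0.9  0.9 -0.1] rows>= 0.0
```

```bash
for i in 1 2 3; do python3 -m inch '[[0,1,0,0,0,0],[0,0,0,0,0,0]]' >/dev/null; python3 go.py; done
```

```text
t 10.82 p [505.4 -57.4  84.9] jaw 76.38 tilt 0.01 F [0.7 0.8 0.4] M [0.02 0.01 0.01] op 11.6 q7 1.14
t 10.98 p [505.4 -57.4  83.9] jaw 76.38 tilt 0.01 F [-0.7 -0.3 -0.1] M [ 0.03 -0.03  0.04] op 11.6 q7 1.14
t 11.15 p [505.5 -57.4  82.9] jaw 76.38 tilt 0.01 F [ 0.1  0.  -0.6] M [-0.   -0.04 -0.01] op 11.8 q7 1.14
```

```bash
python3 -m inch '[[0,1,0,0,0,0],[0,0,0,0,0,0]]' >/dev/null; python3 go.py;python3 -m inch '[[0,1,0,0,0,0],[0,0,0,0,0,0]]' >/dev/null; python3 go.py;
```

```text
t 11.32 p [505.5 -57.4  81.9] jaw 76.38 tilt 0.01 F [-0.3 -0.7 -1.4] M [-0.02 -0.03  0.03] op 11.8 q7 1.14
t 11.48 p [505.4 -57.4  80.9] jaw 76.38 tilt 0.01 F [ 0.2 -0.6 -0.9] M [ 0.07  0.01 -0.04] op 11.4 q7 1.14
```

```bash
python3 -m inch '[[0,1,0,0,0,0],[0,0,0,0,0,0]]' >/dev/null; python3 go.py;python3 -m inch '[[0,1,0,0,0,0],[0,0,0,0,0,0]]' >/dev/null; python3 go.py;
```

```text
t 11.65 p [505.4 -57.4  79.9] jaw 76.38 tilt 0.01 F [-0.4 -0.  -0.9] M [-0.01  0.03 -0.06] op 11.7 q7 1.13
t 11.82 p [505.4 -57.4  78.9] jaw 76.38 tilt 0.01 F [-0.2  0.7 -0.8] M [-0.02  0.01  0.05] op 11.7 q7 1.13
```

```bash
python3 - <<'E'
from plant import r
import cv2,numpy as np
d=r.snapshot("scene"); np.savez(f"pics/scene9.npz",**d)
u,v=208,205
c=cv2.resize(d["img"][v-25:v+25,u-25:u+25,::-1],(600,600),interpolation=cv2.INTER_CUBIC)
cv2.imwrite("pics/a11.png",np.clip(c*1.5,0,255).astype(np.uint8))
E
```

```text
(no output)
```

View pics/a11.png

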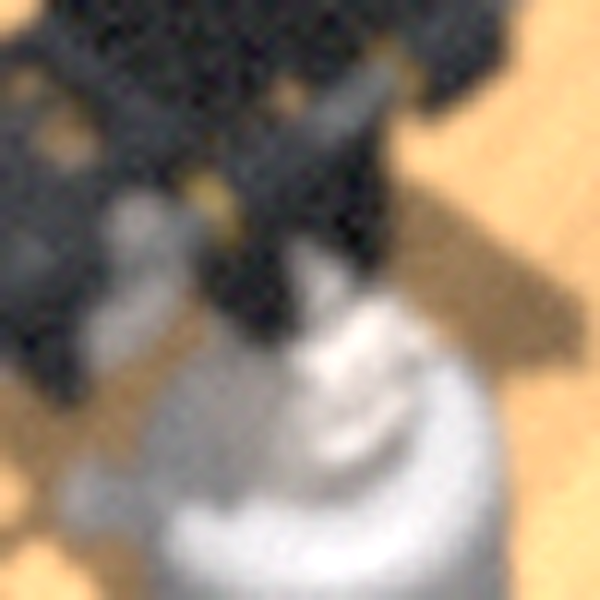

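```bash
python3 -m inch '[[0,1,0,0,0,0],[0,0,0,0,0,0]]' >/dev/null; python3 go.py;python3 -m inch '[[0,1,0,0,0,0],[0,0,0,0,0,0]]' >/dev/null; python3 go.py;
```

```text
t 12.03 p [505.6 -57.4  78. ] jaw 76.38 tilt 0.01 F [-0.4 -1.   0. ] M [-0.03  0.06  0.01] op 11.4 q7 1.13
t 12.2 p [505.7 -57.4  77.2] jaw 76.37 tilt 0.02 F [-0.8  0.3  3.6] M [0.02 0.06 0.  ] op 11.9 q7 1.13
```

```bash
python3 -m inch '[[0,0.7,0,0,0,0],[0,0,0,0,0,0],[0,0,0,0,0,0]]' >/dev/null; python3 go.py
```

```text
t 12.45 p [505.7 -57.4  76.7] jaw 76.38 tilt 0.03 F [-0.2 -0.   5.6] M [-0.04  0.17  0.05] op 11.5 q7 1.13
```

The disk met the sprung seat at reported z ≈ 78.1 (78.4 expected), pushing at about 5 N. Release and check.

```bash
python3 -m inch '[[0,-0.5,0,0,0,0],[0,0,0,0,0,0],[0,0,0,0,0,0],[0,0,0,0,0,0],[0,0,0,0,0,0]]' 30 20; python3 go.py; python3 -m inch '[[0,-10,0,0,0,0],[0,-25,0,0,0,0],[0,-30,0,0,0,0],[0,-30,0,0,0,0],[0,-20,0,0,0,0],[20,0,-10,0,0,0],[40,0,-20,0,0,0],[40,0,-20,0,0,0],[40,0,0,0,0,0],[20,0,0,0,0,0],[0,0,0,0,0,0],[0,0,0,0,0,0]]'; python3 go.py 513,212,195;  python3 - <<'E'
from plant import r
import cv2,numpy as np
o=[]
for n,(u,v) in(("scene",(209,208)),("top",(278,207))):
    d=r.snapshot(n); np.savez(f"pics/{n}10.npz",**d)
    o.append(cv2.resize(d["img"][v-20:v+20,u-20:u+20,::-1],(400,400),interpolation=cv2.INTER_CUBIC))
cv2.imwrite("pics/a12.png",np.clip(np.hstack(o)*1.3,0,255).astype(np.uint8))
E
```

```text
clock: 12.87
tool_pos: [0.5055, -0.0574, 0.0767]
eef_rot: [-0.556, -0.437, 0.437, 0.556]
contact_force: [-0.6, 0.5, -0.1]
opening: 0.34
t 12.87 p [505.5 -57.4  76.7] jaw 76.37 tilt 0.01 F [-0.6  0.5 -0.1] M [-0.02 -0.04 -0.01] op 30.0 q7 1.13
clock: 13.87
tool_pos: [0.5876, 0.0831, 0.1922]
eef_rot: [-0.555, -0.438, 0.438, 0.555]
contact_force: [0.5, -1.2, 0.7]
opening: 0.341
t 13.87 p [587.6  83.1 192.2] jaw 76.55 tilt 0.02 F [ 0.5 -1.2  0.7] M [-0.05 -0.01 -0.01] op 30.1 q7 0.98
513,212,195 tool delta [108.1  -2.7 102.5] rows>= 2.6
```

View pics/a12.png

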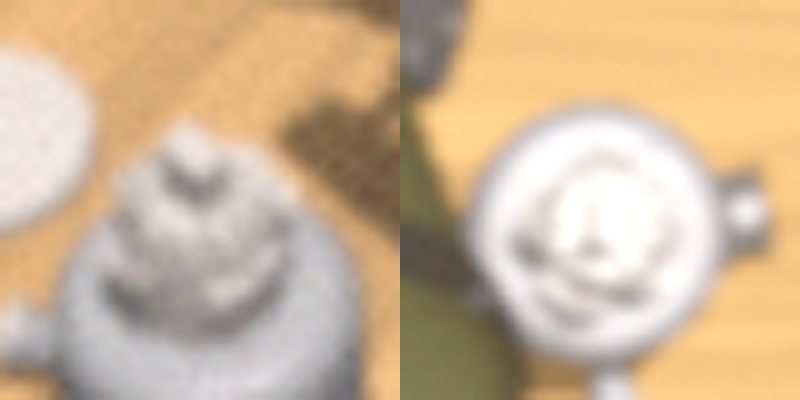

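The disk sits in the mouth with its grip up and the neck rim showing all round. Next, the grey ring.

```bash
python3 -m inch '[[20,0,20,0,0,0],[30,20,30,0,0,0],[30,30,30,0.0,0.047,0],[20,35,15,0,0.047,0],[7,30,0,0,0,0],[0,15,0,0,0,0],[0,0,0,0,0,0],[0,0,0,0,0,0],[0,0,0,0,0,0]]' 82 20; python3 go.py 514,212.8,-31; python3 - <<'E'
from plant import r
import cv2,numpy as np
d=r.snapshot("scene"); np.savez(f"pics/scene11.npz",**d)
u,v=258,150
c=cv2.resize(d["img"][v-40:v+40,u-50:u+50,::-1],(750,600),interpolation=cv2.INTER_CUBIC)
cv2.imwrite("pics/a13.png",np.clip(c*1.4,0,255).astype(np.uint8))
E
```

```text
clock: 14.72
tool_pos: [0.5308, 0.1947, 0.0724]
eef_rot: [0.577, 0.41, -0.409, -0.576]
contact_force: [0.1, -0.3, 1.0]
opening: 0.929
t 14.72 p [530.8 194.7  72.4] jaw 70.83 tilt 0.11 F [ 0.1 -0.3  1. ] M [0.02 0.06 0.01] op 81.9 q7 0.66
514,212.8,-31 tool delta [ 11.5 103.3  22. ] rows>= 2.5
```

View pics/a13.png

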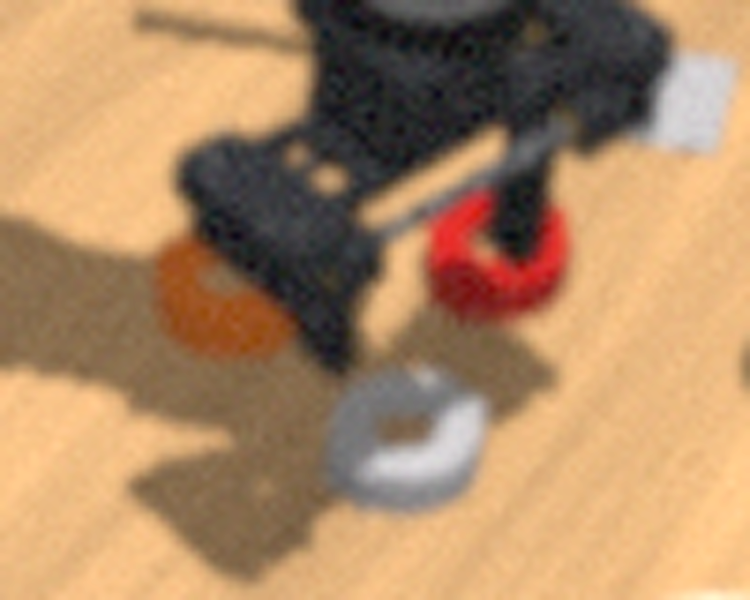

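```bash
python3 -m inch '[[6,0,11,0,0,0],[5.5,10,11,0,0,0],[0,25,0,0,0,0],[0,25,0,0,0,0],[0,12,0,0,0,0],[0,0,0,0,0,0],[0,0,0,0,0,0],[0,0,0,0,0,0]]' 84 20; python3 go.py 514,212.8,-31; python3 - <<'E'
from plant import r
import cv2,numpy as np
d=r.snapshot("scene"); np.savez(f"pics/scene12.npz",**d)
u,v=258,160
c=cv2.resize(d["img"][v-30:v+30,u-40:u+40,::-1],(800,600),interpolation=cv2.INTER_CUBIC)
cv2.imwrite("pics/a14.png",np.clip(c*1.5,0,255).astype(np.uint8))
E
```

```text
clock: 15.43
tool_pos: [0.5134, 0.2148, 0.0004]
eef_rot: [0.576, 0.411, -0.41, -0.576]
contact_force: [-0.2, 0.9, 0.4]
opening: 0.95
t 15.43 p [5.134e+02 2.148e+02 4.000e-01] jaw 70.97 tilt 0.12 F [-0.2  0.9  0.4] M [0.03 0.   0.01] op 83.7 q7 0.61
514,212.8,-31 tool delta [-1.7 31.4 -1.2] rows>= 0.8
```

View pics/a14.png

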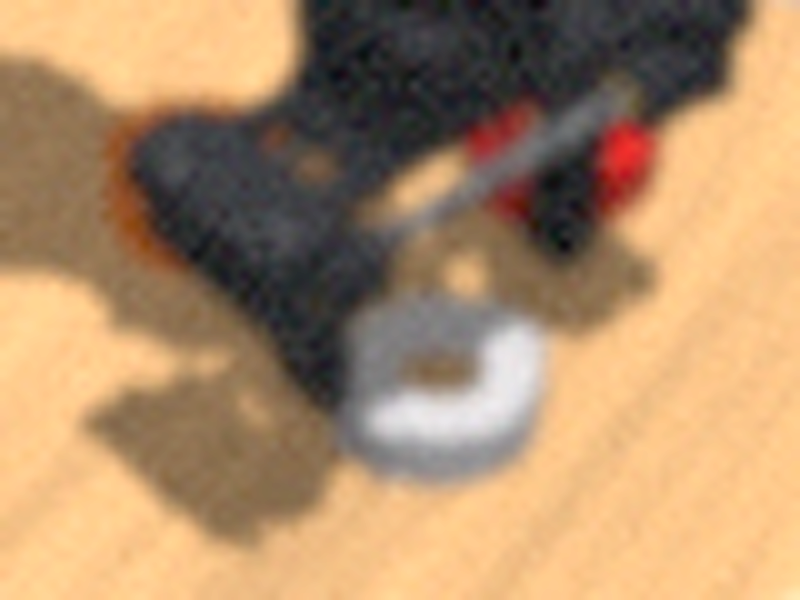

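```bash
python3 -m inch '[[0,8,0,0,0,0],[0,8,0,0,0,0],[0,8,0,0,0,0],[0,5,0,0,0,0],[0,2,0,0,0,0],[0,0,0,0,0,0],[0,0,0,0,0,0]]'; python3 go.py 514,212.8,-31; python3 - <<'E'
from plant import r
import cv2,numpy as np
d=r.snapshot("scene"); np.savez(f"pics/scene13.npz",**d)
u,v=258,165
c=cv2.resize(d["img"][v-30:v+30,u-40:u+40,::-1],(800,600),interpolation=cv2.INTER_CUBIC)
cv2.imwrite("pics/a15.png",np.clip(c*1.5,0,255).astype(np.uint8))
E
```

```text
clock: 16.07
tool_pos: [0.5124, 0.2143, -0.0321]
eef_rot: [-0.576, -0.41, 0.411, 0.576]
contact_force: [1.3, -0.6, 0.8]
opening: 0.953
t 16.07 p [512.4 214.3 -32.1] jaw 70.99 tilt 0.02 F [ 1.3 -0.6  0.8] M [-0.04 -0.07  0.05] op 84.0 q7 0.61
514,212.8,-31 tool delta [-0.9 -1.1 -2. ] rows>= 0.0
```

View pics/a15.png

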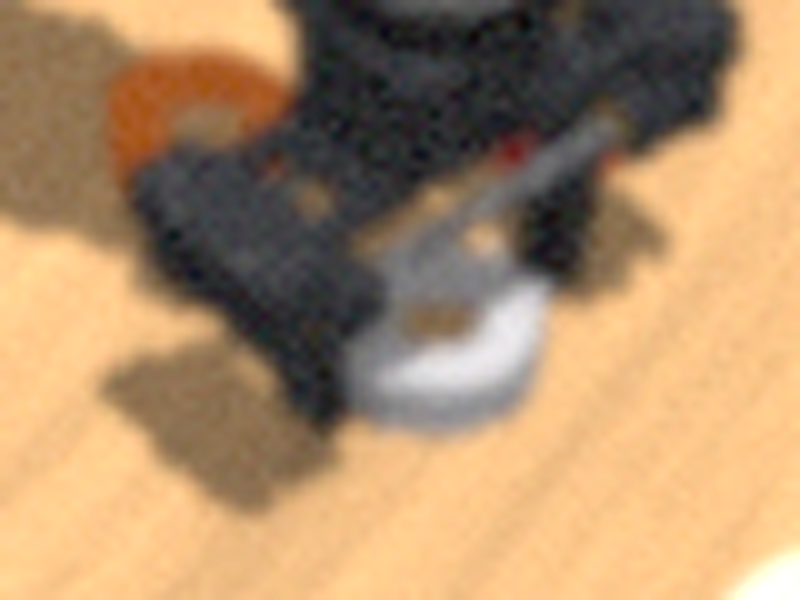

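```bash
python3 -m inch '[[-0.5,0,-2,0,0,0],[0,0,0,0,0,0],[0,0,0,0,0,0]]'; python3 -m inch '[[0,0,0,0,0,0],[0,0,0,0,0,0],[0,0,0,0,0,0],[0,0,0,0,0,0],[0,0,0,0,0,0],[0,0,0,0,0,0]]' 55 15; python3 go.py
```

```text
clock: 16.37
tool_pos: [0.5147, 0.2131, -0.0316]
eef_rot: [0.576, 0.411, -0.41, -0.576]
contact_force: [-0.1, 0.6, -0.5]
opening: 0.952
clock: 16.87
tool_pos: [0.5143, 0.2134, -0.0318]
eef_rot: [-0.576, -0.411, 0.411, 0.576]
contact_force: [0.2, 0.0, 0.7]
opening: 0.749
t 16.87 p [514.3 213.4 -31.8] jaw 71.0 tilt 0.01 F [0.2 0.  0.7] M [ 0.04  0.   -0.01] op 66.0 q7 0.61
```

The grip faces are held squarely (66.0 mm, reported z −31.8 with the ring on the table). On the neck I therefore expect reported z ≈ 64–68 on the ribs, 58.7 dropped in and 56.2 home. Lift and carry.

```bash
python3 -m inch '[[0,0,0,0,0,0],[0,-5,0,0,0,0],[0,-15,0,0,0,0],[0,-30,0,0,0,0],[0,-30,0,0,0,0],[0,-30,0,0,0,0],[0,-25,0,0,0,0],[0,-15,0,0,0,0],[0,0,0,0,0,0],[0,0,0,0,0,0]]' 55 20; python3 go.py 505.5,-57.4,118
```

```text
clock: 17.7
tool_pos: [0.5145, 0.2132, 0.1186]
eef_rot: [0.576, 0.411, -0.41, -0.576]
contact_force: [0.5, 0.6, -0.7]
opening: 0.75
t 17.7 p [514.5 213.2 118.6] jaw 70.98 tilt 0.08 F [ 0.5  0.6 -0.7] M [-0.03  0.02 -0.  ] op 66.0 q7 0.64
505.5,-57.4,118 tool delta [-258.8    0.5  -79.7] rows>= 6.3
```

```bash
python3 -m inch '[[-15,0,-4.7,0,0,0],[-32,0,-10,0,0,0],[-40,0,-12,0,0,0],[-40,0,-12,0,0,0],[-40,0,-12,0,0,0],[-40,0,-12,0,0,0],[-32,0,-10,0,0,0],[-15,0,-5,0,0,0],[-4.8,0,-2,0,0,0],[0,0,0,0,0,0],[0,0,0,0,0,0],[0,0,0,0,0,0]]'; python3 go.py 505.5,-57.4,90
```

```text
clock: 18.7
tool_pos: [0.5053, -0.0544, 0.1177]
eef_rot: [-0.574, -0.412, 0.411, 0.576]
contact_force: [-0.5, 1.1, -1.1]
opening: 0.749
t 18.7 p [505.3 -54.4 117.7] jaw 71.19 tilt 0.1 F [-0.5  1.1 -1.1] M [ 0.01 -0.01 -0.02] op 66.0 q7 1.04
505.5,-57.4,90 tool delta [-2.8 27.6 -1.2] rows>= 0.7
```

```bash
python3 -m inch '[[-1.5,8,0,0,0,0],[0,6,0,0,0,0],[0,3,0,0,0,0],[0,0,0,0,0,0],[0,0,0,0,0,0],[0,0,0,0,0,0]]'; python3 go.py 505.5,-57.4,90; python3 - <<'E'
from plant import r
import cv2,numpy as np
from h import *
d=r.snapshot("scene"); np.savez(f"pics/scene14.npz",**d)
u,v=208,195
c=cv2.resize(d["img"][v-25:v+25,u-30:u+30,::-1],(720,600),interpolation=cv2.INTER_CUBIC)
cv2.imwrite("pics/a16.png",np.clip(c*1.5,0,255).astype(np.uint8))
for p in([.5055,-.0574,.1285],[.5055,-.0574,.154]): print((proj(d,p)-[178,170]+.5)*12)
E
```

```text
clock: 19.2
tool_pos: [0.5049, -0.0583, 0.1011]
eef_rot: [-0.576, -0.411, 0.411, 0.576]
contact_force: [-0.0, 0.2, -1.5]
opening: 0.745
t 19.2 p [504.9 -58.3 101.1] jaw 71.0 tilt 0.0 F [-0.   0.2 -1.5] M [ 0.01 -0.03 -0.01] op 65.7 q7 1.03
505.5,-57.4,90 tool delta [ 1.  11.1 -0.3] rows>= 0.3
[357.75162267 386.42618248]
[349.30140087 309.6021398 ]
```

View pics/a16.png

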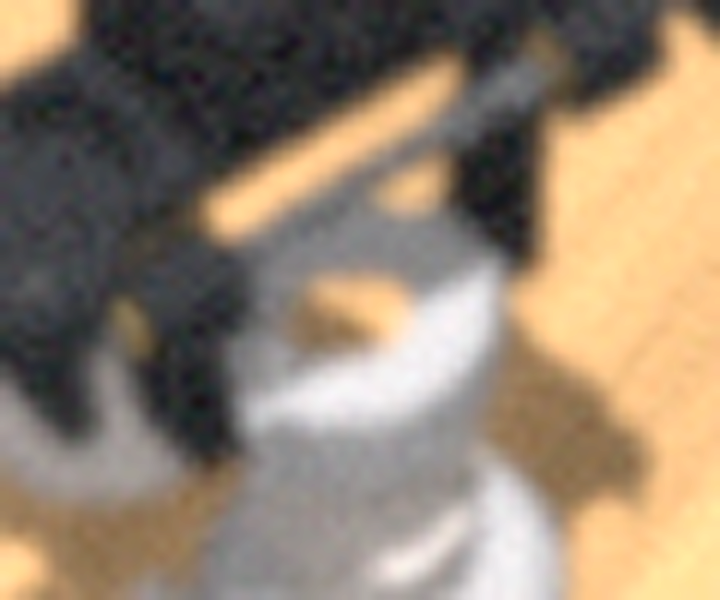

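```bash
python3 - <<'E'
from m import *
d=load("scene14")
for th in(70,90): print([ (circ(d,c,.155),c.mean(0).round(1)) for c in blob(d,207.5,196,7,lambda x:x[...,1]>th)])
E
```

```text
[(array([506.5, -58.3,  19.7,  24.9, 136.8]), array([206.7, 195.5]))]
[(array([506.7, -58.2,  16.6,  21.7, 136.1]), array([206.8, 195.5]))]
```

```bash
python3 -m inch '[[0,8,-0.5,0,0,0],[0,8,0,0,0,0],[0,6,0,0,0,0],[0,4,0,0,0,0],[0,2,0,0,0,0],[0,0,0,0,0,0],[0,0,0,0,0,0]]'>/dev/null; python3 go.py; python3 -m inch '[[0,1.5,0,0,0,0],[0,1.5,0,0,0,0],[0,0,0,0,0,0],[0,0,0,0,0,0]]'>/dev/null; python3 go.py
```

```text
t 19.83 p [505.3 -58.6  73. ] jaw 70.99 tilt 0.02 F [ 0.6  0.9 -0.7] M [-0.    0.02  0.03] op 65.9 q7 1.02
t 20.17 p [505.3 -58.6  70.2] jaw 70.99 tilt 0.01 F [-0.6 -0.2  0.5] M [-0.01  0.01 -0.08] op 65.7 q7 1.02
```

```bash
python3 -m inch '[[0,1,0,0,0,0],[0,1,0,0,0,0],[0,0,0,0,0,0]]'>/dev/null; python3 go.py; python3 -m inch '[[0,1,0,0,0,0],[0,0,0,0,0,0]]'>/dev/null; python3 go.py
```

```text
t 20.42 p [505.4 -58.5  68. ] jaw 71.0 tilt 0.01 F [ 0.3 -0.  -0.3] M [-0.   -0.08 -0.01] op 66.0 q7 1.02
t 20.58 p [505.5 -58.4  67. ] jaw 71.0 tilt 0.02 F [-0.1  0.  -0.4] M [ 0.1  -0.05 -0.03] op 65.8 q7 1.02
```

```bash
python3 -m inch '[[0,1,0,0,0,0],[0,0,0,0,0,0]]'>/dev/null; python3 go.py; python3 -m inch '[[0,1,0,0,0,0],[0,0,0,0,0,0]]'>/dev/null; python3 go.py
```

```text
t 20.75 p [505.6 -58.5  66.2] jaw 71.0 tilt 0.03 F [-0.8  1.   0.5] M [ 0.15 -0.04 -0.02] op 65.7 q7 1.02
t 20.92 p [505.7 -58.5  65.7] jaw 71.01 tilt 0.05 F [-0.7  0.9  7.7] M [0.15 0.26 0.01] op 66.1 q7 1.02
```

```bash
python3 -m inch '[[0,0,0,0,-0.035,0],[0,0,0,0,-0.035,0],[0,0,0,0,0,0]]'>/dev/null; python3 go.py; python3 -m inch '[[0,0,0,0,-0.035,0],[0,0,0,0,-0.035,0],[0,0,0,0,0,0]]'>/dev/null; python3 go.py
```

```text
t 21.17 p [506.  -58.3  66.1] jaw 75.07 tilt 0.1 F [-1.1  0.6 11.8] M [ 0.2   0.27 -0.04] op 66.0 q7 1.06
t 21.42 p [506.2 -58.1  66.6] jaw 79.06 tilt 0.13 F [-1.   1.5 15.1] M [ 0.33  0.42 -0.17] op 65.7 q7 1.1
```

The rib tops rise anticlockwise (~0.5 mm per 4°), so the gap should be about 38° further anticlockwise. I ease the push and keep turning that way.

```bash
python3 -m inch '[[0,-1.1,0,0,-0.04,0],[0,-0.3,0,0,-0.04,0],[0,-0.3,0,0,-0.04,0],[0,0,0,0,0,0]]'>/dev/null; python3 go.py 505.6,-58.2,66; python3 -m inch '[[0,-0.3,0,0,-0.04,0],[0,-0.3,0,0,-0.04,0],[0,0,0,0,0,0]]'>/dev/null; python3 go.py
```

```text
t 21.75 p [506.2 -58.3  67.6] jaw 85.99 tilt 0.12 F [0.2 0.6 8. ] M [0.17 0.11 0.06] op 66.0 q7 1.18
505.6,-58.2,66 tool delta [0.1 1.6 0.6] rows>= 0.0
t 22.0 p [506.  -58.5  67.8] jaw 90.57 tilt 0.08 F [0.6 0.3 6.5] M [ 0.12 -0.11  0.05] op 65.8 q7 1.22
```

```bash
python3 -m inch '[[0,0,0,0,-0.04,0],[0,0,0,0,-0.04,0],[0,0,0,0,0,0]]'>/dev/null; python3 go.py; python3 -m inch '[[0,0,0,0,-0.04,0],[0,0,0,0,-0.04,0],[0,0,0,0,0,0]]'>/dev/null; python3 go.py
```

```text
t 22.25 p [505.9 -58.6  67.8] jaw 95.17 tilt 0.08 F [1.1 0.5 7. ] M [ 0.14 -0.1   0.01] op 65.8 q7 1.27
t 22.5 p [505.9 -58.6  67.8] jaw 99.75 tilt 0.08 F [ 1.1 -0.   6.3] M [ 0.16 -0.15  0.11] op 65.9 q7 1.32
```

```bash
python3 -m inch '[[0,0,0,0,-0.04,0],[0,0,0,0,-0.04,0],[0,0,0,0,0,0]]'>/dev/null; python3 go.py; python3 -m inch '[[0,0,0,0,-0.04,0],[0,0,0,0,0,0]]'>/dev/null; python3 go.py
```

```text
t 22.75 p [505.8 -58.8  67.6] jaw 104.28 tilt 0.06 F [ 0.6 -0.1  4.4] M [ 0.02 -0.16 -0.  ] op 65.6 q7 1.37
t 22.92 p [505.2 -58.9  67.2] jaw 106.51 tilt 0.01 F [ 0.7  0.6 -0.3] M [ 0.1  -0.19 -0.01] op 65.8 q7 1.4
```

Force vanished at 106.5°: the lugs are over the gaps. Turn 2.5° more to centre them, then lower.

```bash
python3 -m inch '[[0,0,0,0,-0.04,0],[0,1,0,0,0,0],[0,1,0,0,0,0],[0,0,0,0,0,0]]'>/dev/null; python3 go.py; python3 -m inch '[[0,1,0,0,0,0],[0,1,0,0,0,0],[0,0,0,0,0,0]]'>/dev/null; python3 go.py
```

```text
t 23.25 p [505.  -58.6  65. ] jaw 108.73 tilt 0.04 F [ 0.6 -0.4 -0. ] M [ 0.03 -0.08 -0.05] op 65.7 q7 1.42
t 23.5 p [505.2 -58.5  63.2] jaw 108.79 tilt 0.02 F [ 1.8 -0.2 -0.8] M [ 0.05 -0.21  0.05] op 65.4 q7 1.42
```

```bash
python3 -m inch '[[0,1,0,0,0,0],[0,1,0,0,0,0],[0,0,0,0,0,0]]'>/dev/null; python3 go.py; python3 -m inch '[[0,1,0,0,0,0],[0,0,0,0,0,0]]'>/dev/null; python3 go.py
```

```text
t 23.75 p [505.2 -58.6  61.2] jaw 108.8 tilt 0.02 F [-0.1  0.3 -1. ] M [ 0.12 -0.14  0.01] op 65.9 q7 1.42
t 23.92 p [505.1 -58.6  60.3] jaw 108.8 tilt 0.03 F [-0.5 -0.1 -0.6] M [ 0.05 -0.01  0.  ] op 65.8 q7 1.42
```

```bash
python3 -m inch '[[0,0.8,0,0,0,0],[0,0,0,0,0,0]]'>/dev/null; python3 go.py; python3 -m inch '[[0,0.7,0,0,0,0],[0,0,0,0,0,0]]'>/dev/null; python3 go.py
```

```text
t 24.08 p [505.1 -58.7  59.5] jaw 108.8 tilt 0.02 F [ 0.4  0.8 -0.9] M [ 0.05 -0.07  0.  ] op 65.6 q7 1.42
t 24.25 p [505.1 -58.7  58.8] jaw 108.8 tilt 0.02 F [ 0.2  0.4 -0.5] M [ 0.08 -0.05  0.02] op 65.7 q7 1.42
```

```bash
python3 -m inch '[[0,0.5,0,0,0,0],[0,0,0,0,0,0]]'>/dev/null; python3 go.py
```

```text
t 24.42 p [505.2 -58.7  58.4] jaw 108.8 tilt 0.01 F [ 0.5 -0.2 -0.1] M [0.05 0.02 0.02] op 65.6 q7 1.42
```

Reported z is 58.4, which matches the dropped-in height (58.7). Now clockwise, following it down.

```bash
python3 -m inch '[[0,0.5,0,0,0.04,0],[0,0.2,0,0,0.04,0],[0,0.1,0,0,0.04,0],[0,0,0,0,0,0]]'>/dev/null; python3 go.py; python3 -m inch '[[0,0.2,0,0,0.04,0],[0,0.2,0,0,0.04,0],[0,0,0,0,0,0]]'>/dev/null; python3 go.py
```

```text
t 24.75 p [505.4 -58.5  57.8] jaw 101.88 tilt 0.02 F [-0.1 -0.4  1.4] M [ 0.13  0.02 -0.02] op 65.6 q7 1.34
t 25.0 p [505.5 -58.4  57.4] jaw 97.22 tilt 0.03 F [-0.1  1.   3.3] M [ 0.14  0.04 -0.05] op 65.9 q7 1.29
```

```bash
python3 -m inch '[[0,0.3,0,0,0.04,0],[0,0.3,0,0,0.04,0],[0,0,0,0,0,0]]'>/dev/null; python3 go.py; python3 -m inch '[[0,0.3,0,0,0.04,0],[0,0.2,0,0,0.04,0],[0,0,0,0,0,0]]'>/dev/null; python3 go.py
```

```text
t 25.25 p [505.5 -58.4  56.8] jaw 92.57 tilt 0.03 F [-0.5  2.1  5.4] M [ 0.26  0.08 -0.05] op 65.7 q7 1.24
t 25.5 p [505.5 -58.3  56.5] jaw 87.99 tilt 0.03 F [-1.4  1.4  6.6] M [ 0.22  0.15 -0.07] op 65.7 q7 1.19
```

```bash
python3 -m inch '[[0,0,0,0,0.04,0],[0,0,0,0,0.04,0],[0,0,0,0,0,0]]'>/dev/null; python3 go.py; python3 -m inch '[[0,0,0,0,0.04,0],[0,0,0,0,0.04,0],[0,0,0,0,0,0]]'>/dev/null; python3 go.py
```

```text
t 25.75 p [505.7 -58.2  56.5] jaw 83.42 tilt 0.05 F [-0.2  1.7  5.6] M [ 0.24  0.2  -0.02] op 65.8 q7 1.14
t 26.0 p [505.8 -58.3  56.5] jaw 78.83 tilt 0.06 F [-0.4  1.2  6.6] M [ 0.22  0.07 -0.06] op 65.8 q7 1.09
```

```bash
python3 -m inch '[[0,0,0,0,0.04,0],[0,0,0,0,0.04,0],[0,0,0,0,0,0]]'>/dev/null; python3 go.py; python3 -m inch '[[0,0,0,0,0.04,0],[0,0,0,0,0.04,0],[0,0,0,0,0,0]]'>/dev/null; python3 go.py
```

```text
t 26.25 p [505.7 -58.2  56.3] jaw 74.3 tilt 0.05 F [-0.3  0.9  4.3] M [ 0.38  0.   -0.02] op 65.3 q7 1.05
t 26.5 p [505.7 -58.2  56.2] jaw 69.65 tilt 0.05 F [-0.2  2.6  5. ] M [ 0.43 -0.01 -0.04] op 65.8 q7 1.0
```

```bash
python3 -m inch '[[0,0,0,0,0.04,0],[0,0,0,0,0.04,0],[0,0,0,0,0,0]]'>/dev/null; python3 go.py; python3 -m inch '[[0,0,0,0,0.03,0],[0,0,0,0,0,0],[0,0,0,0,0,0]]'>/dev/null; python3 go.py
```

```text
t 26.75 p [505.6 -58.2  56.2] jaw 65.07 tilt 0.04 F [-0.3  1.7  5.4] M [ 0.39 -0.02 -0.02] op 65.8 q7 0.95
t 27.0 p [505.6 -58.1  56.2] jaw 63.43 tilt 0.04 F [0.7 2.6 5.6] M [ 0.48  0.01 -0.07] op 65.8 q7 0.94
```

Home height (56.2) is reached. Now small turns to the stop, watching the moment.

```bash
python3 -m inch '[[0,0,0,0,0.03,0],[0,0,0,0,0,0],[0,0,0,0,0,0]]'>/dev/null; python3 go.py; python3 -m inch '[[0,0,0,0,0.03,0],[0,0,0,0,0,0],[0,0,0,0,0,0]]'>/dev/null; python3 go.py
```

```text
t 27.25 p [505.7 -58.   56.2] jaw 61.74 tilt 0.05 F [0.3 2.4 5.1] M [0.53 0.03 0.08] op 65.4 q7 0.92
t 27.5 p [505.7 -57.8  56.2] jaw 60.13 tilt 0.06 F [-0.3  2.1  4.8] M [ 0.53 -0.03  0.49] op 65.6 q7 0.9
```

```bash
python3 -m inch '[[0,0,0,0,0.02,0],[0,0,0,0,0,0],[0,0,0,0,0,0]]'>/dev/null; python3 go.py
```

```text
t 27.75 p [505.7 -57.6  56.2] jaw 59.12 tilt 0.05 F [-0.9  2.3  5.7] M [ 0.53 -0.03  0.94] op 65.4 q7 0.89
```

Stop reached at ≈60° (moment rising to 0.94 N m). Relax the torque and push, then open.

```bash
python3 -m inch '[[0,-0.2,0,0,-0.03,0],[0,-0.2,0,0,0,0],[0,0,0,0,0,0]]'>/dev/null; python3 go.py;  python3 -m inch '[[0,0,0,0,0,0],[0,0,0,0,0,0],[0,0,0,0,0,0],[0,0,0,0,0,0]]' 86 20 >/dev/null; python3 go.py
```

```text
t 28.0 p [505.6 -57.7  56.3] jaw 60.69 tilt 0.07 F [1.3 4.6 0.4] M [ 0.85 -0.22  0.23] op 65.7 q7 0.91
t 28.33 p [504.8 -59.5  56.4] jaw 60.59 tilt 0.07 F [-0.3  0.1 -0.6] M [-0.01 -0.01  0.04] op 86.0 q7 0.91
```

```bash
python3 -m inch '[[0,-5,0,0,0,0],[0,-15,0,0,0,0],[0,-30,0,0,0,0],[0,-35,0,0,0,0],[0,-35,0,0,0,0],[25,0,0,0,0,0],[40,0,0,0,0,0],[40,0,0,0,0,0],[40,0,0,0,0,0],[25,0,0,0,0,0],[0,0,0,0,0,0],[0,0,0,0,0,0]]'>/dev/null; python3 go.py;  python3 - <<'E'
from plant import r
import cv2,numpy as np
from m import *
from pc import cloud
o=[]
for n,(u,v) in(("scene",(209,208)),("top",(278,207))):
    d=r.snapshot(n); np.savez(f"pics/{n}20.npz",**d)
    o.append(cv2.resize(d["img"][v-25:v+25,u-25:u+25,::-1],(400,400),interpolation=cv2.INTER_CUBIC))
    P,I,UV=cloud(d,(u-20,u+20,v-20,v+20)); 
    for nm,z0 in (("ring top 110 mm; annulus z",0),):
        rr=np.hypot(P[:,0]-.5055,P[:,1]+.058); m=(rr>.017)&(rr<.028)&(P[:,2]>.095)&(P[:,2]<.125)
        A=np.c_[P[m,:2]-[.5055,-.058],np.ones(m.sum())]; c=np.linalg.lstsq(A,P[m,2],rcond=None)[0]
        print(n,nm,m.sum(),np.median(P[m,2]).round(4),"slopes",c[:2].round(3))
        m=(rr<.008)&(P[:,2]>.11); print(" grip z",m.sum(),np.median(P[m,2]).round(4) if m.sum() else None)
cv2.imwrite("pics/b1.png",np.clip(np.hstack(o)*1.2,0,255).astype(np.uint8))
E
```

```text
t 29.33 p [588.5  91.1 176.5] jaw 60.83 tilt 0.02 F [ 0.8 -0.5  0.7] M [-0.11  0.08 -0.02] op 86.3 q7 0.74
scene ring top 110 mm; annulus z 178 0.1094 slopes [-0.019  0.001]
 grip z 16 0.1246
top ring top 110 mm; annulus z 162 0.11 slopes [-0.007 -0.01 ]
 grip z 19 0.1262
```

View pics/b1.png

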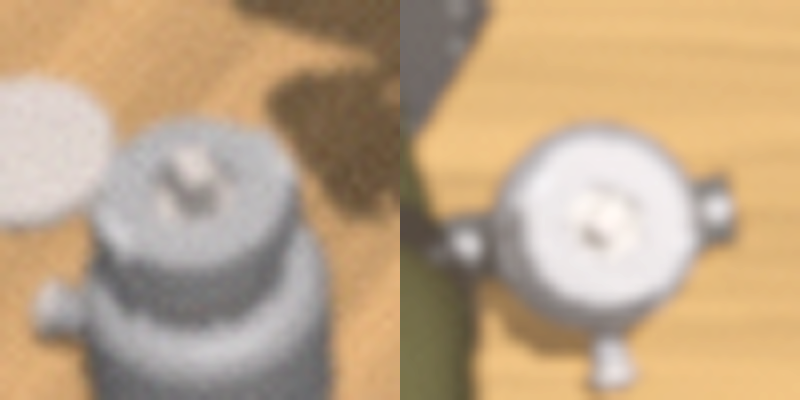

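The ring's top is level at z ≈ 0.110 (target 0.110) and the disk's grip, z ≈ 0.125–0.126, shows through its opening. Everything is released, so I hand in.

```bash
python3 -c "
from plant import r
print(r.finish_job())"
```

```text
the job is handed in; nothing more can be done
None
```

The canister is closed and the job is handed in at about 29 s. The small disk was seated with its grip up and let go. The grey steel ring was then felt into the gaps, screwed clockwise to its stop and let go.

**Last checks**
- **Ring:** its upper face measured 109.4 mm (scene) and 110.0 mm (top), against 110 mm when home. Both views show it level within about 0.02 rad.
- **Disk:** its grip top measured 125–126 mm. That puts the disk's underside about 9–10 mm below the rim, so it is pressed down.
- **Forces:** the largest push I read was about 15 N, while turning the ring on the ribs. The moment reached 0.94 N m at the stop, and I backed off straight away.
- **Bystanders:** I never knowingly touched them, but I did not measure their positions again at the end.

**What disagreed**
- **Tool height:** the reported TCP height read about 40 mm lower than the real fingertips. The cameras and a closing test showed this, so I worked from heights relative to each grasp.
- **First closing:** because of that, my first try on the disk closed on its body (33.3 mm) instead of its grip. I opened, raised the gripper 11 mm and took it again by the grip (11.8 mm).
- **Sideways load:** just before I released the ring, the gripper felt a side force of about 4.6 N. It vanished on opening.

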